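# Load the medium cartridges and latch the carrier

## Robot

A 6-joint arm with a two-finger parallel gripper is mounted at the origin on the work surface. World frame = base frame: x ahead of the robot, y to its left, z up, the work surface at z = 0. Lengths are in m, angles in degrees, forces in N, time in s.
With the tool pointing down it reaches from about 0.375 to 0.9 m from the base axis. Payload 3.1 kg.
Tool frame: the origin (TCP) lies midway between the tips of the shut fingers; the grasp point (between the pads) lies 19 mm behind it; z points along the fingers, y is the line along which they close (so a half turn about z gives the same grasp; the last joint's range is limited). The gripper opens to 87 mm and grips with 3 to 60 N. Pads are 19 mm wide; open, the fingers measure 117 mm over their backs; the gripper's body (75 mm by 190 mm) begins 51 mm behind the grasp point.
Start: joints at [56.58, 30.224, 82.088, -0, 67.689, -10.227], TCP at [0.246, 0.574, 0.223] pointing down, gripper open.
Joint ranges: [-176.69, 176.69], [-43.24, 126.21], [12.49, 139.97], [-82, 262], [0, 151.66], [-163.58, 163.58]. Speed limits (degrees/s): [159.86, 159.86, 180, 180, 180, 180].

## Interface

Orientations are given as a 3x3 rotation matrix whose columns are the frame's x, y, z axes.
In Python, from rig import bot gives the robot as it stands.
- The arm moves only by the shell command python3 steer.py 'ROWS'. ROWS is rows parted by semicolons, their numbers by spaces, 1 to 20 of them, each of 7 numbers: dx, dy, dz in m, then a rotation vector rx, ry, rz in degrees, then the opening from 0.0 (shut) to 1.0 (fully open); each row is the pose to reach, as a shift and turn from the pose commanded when the command began, along the tool's axes at that moment; what a row does not reach only later rows make up. A row lasts 1/10 s, in which the tool goes at most 0.05 m and 8.59 degrees, less where a joint would pass 70% of its speed; a pose out of reach is approached as far as the arm can. The fingers move at their own pace and stop on an object; the grip force is fixed at half the most. Time passes only in rows, so rows that do not move let the fingers close. It prints the time, the measured TCP pose, the force, the opening and the grip force at its end.
- bot.read_state(): the state, without advancing time (a new reading comes with each control period).
- bot.capture(name): name is "scene" or "side" or "wrist"; returns a dict with "color" (400x640x3 uint8, red, green, blue), "K" (3x3 intrinsics, pixels), "D" ([k1, k2, p1, p2, k3] as OpenCV has them; the pictures are not rectified), "view" (4x4, takes a point from world to camera coordinates); the wrist camera has in their place "mount" (4x4, takes a point from camera to tool coordinates, whose origin is the TCP and whose axes are the flange's). Camera axes: x right, y up, looking along -z (the intrinsics and any distortion apply to the point x, -y, -z); pixel columns grow to the right and rows downward; lengths in m; the calibration is good to about 2 mm. A picture is of the moment at which its call begins: read the wrist's pose just before it. There is no depth.
- bot.hand_in(): hands the job in; it is judged then, once.
The state is a dict: "time_s": time; "joint_positions": joint angles; "qvel": joint speeds; "tau": joint torques, N m; "position": TCP position; "tcp_rot": TCP orientation; "force": force on the tool from outside, world axes, zero at the start; "moment": the same for the moment, N m; "opening": opening from 0.0 (shut) to 1.0 (fully open); "grasp_force": force on a finger pad.
Only numpy, scipy, OpenCV 4.12 (cv2) and the standard library are available. Lean on these libraries where they do the work, as an engineer would, in place of code of your own. Each camera call takes 0.05 s, during which the arm holds its last target. There are 200 camera calls.

## Task

Unlatch the carrier by sliding its yellow-barred keeper fully back, so that the red plunger springs up; then put the leftover short cartridge from the carrier and the other wrong-size ones (short and long) in the grey tray, and lay every medium (100 mm) cartridge flat in a lane of the carrier, one to a lane. Once all that is done, push the plunger fully down against its spring and, while it is down, slide the keeper fully over it so that it stays down when you let go. Do not disturb the timers and the reagent jar.

Things in the scene. Friction and masses are not known exactly. Their poses are not given: they have to be found in the camera images.
- carrier: Fixed aluminium carrier: four open lanes side by side, latch unit at its +y end. Origin: on the bench under the middle of the four lanes. Lanes run along its x: each 106 x 40 mm inside, floor 6 mm above the bench, walls 6 mm thick, tops 18 mm above the bench; pitch 46 mm along y. Latch unit 150 x 84 mm, centred at y = +140 mm, side rails 38 mm high and 60 mm apart inside.
- lane0 (a point): Centre of the floor of lane 0 of the carrier (6 mm above the bench), axes as the carrier's. Lane 0 is the farthest from the latch, lane 3 the nearest.
- lane1 (a point): Centre of the floor of lane 1 of the carrier (6 mm above the bench), axes as the carrier's. Lane 0 is the farthest from the latch, lane 3 the nearest.
- lane2 (a point): Centre of the floor of lane 2 of the carrier (6 mm above the bench), axes as the carrier's. Lane 0 is the farthest from the latch, lane 3 the nearest.
- lane3 (a point): Centre of the floor of lane 3 of the carrier (6 mm above the bench), axes as the carrier's. Lane 0 is the farthest from the latch, lane 3 the nearest.
- plunger (a joint): Red sprung plunger of the latch: travel in m straight down, 0 = fully up, 0.018 = fully down. Spring 6 N at the top, 11 N at the bottom; it jumps up when let go unless the keeper is over it.
- plunger_top (a point): Centre of the plunger's flat top, 80 mm long (carrier x) x 30 mm wide (carrier y); 50 mm above the bench when up, 32 mm when fully down. Axes as the carrier's.
- keeper (a joint): Keeper: black U-frame round the plunger on the side rails (38 to 44 mm above the bench), slid along carrier x: 0 open, 0.022 m (+x) fully over; 2 to 5 N to slide, stays as left. Its cross-piece lies at the plunger's -x end, blocked by it unless the plunger is 0.012 m down or more; slid over, it covers 18 mm of that end and traps the plunger at about 0.012 m. Starts over it (0.019 to 0.022).
- keeper_bar (a point): Middle of the -x face of the keeper's upright yellow bar, over the plunger along carrier y (78 mm long, 8 thick, 53 to 66 mm above the bench), 20 mm to +x of the plunger's centre when open, 42 when over. Closed fingertips pressing the plunger's middle and moved to carrier +x, still pressing, carry the bar along and stay on the plunger. To open, push the bar's +x face to -x, tips over 50 mm high.
- medium_1: Cartridge: white flat bar with two rows of pink wells, 100 mm long (its x) x 34 wide (its y) x 16 thick, with a blue grip rib centred on top along x (60 mm long, 12 wide, from 16 to 42 mm above the underside), about 70 g. Origin: centre of the underside; z up. One of the medium ones to be loaded; two to four of these are on the bench (absent ones give None).
- medium_2: Cartridge: white flat bar with two rows of pink wells, 100 mm long (its x) x 34 wide (its y) x 16 thick, with a blue grip rib centred on top along x (60 mm long, 12 wide, from 16 to 42 mm above the underside), about 70 g. Origin: centre of the underside; z up. One of the medium ones to be loaded; two to four of these are on the bench (absent ones give None).
- medium_3: Cartridge: white flat bar with two rows of pink wells, 100 mm long (its x) x 34 wide (its y) x 16 thick, with a blue grip rib centred on top along x (60 mm long, 12 wide, from 16 to 42 mm above the underside), about 70 g. Origin: centre of the underside; z up. One of the medium ones to be loaded; two to four of these are on the bench (absent ones give None).
- medium_4: Cartridge: white flat bar with two rows of pink wells, 100 mm long (its x) x 34 wide (its y) x 16 thick, with a blue grip rib centred on top along x (60 mm long, 12 wide, from 16 to 42 mm above the underside), about 70 g. Origin: centre of the underside; z up. One of the medium ones to be loaded; two to four of these are on the bench (absent ones give None).
- long_1: Cartridge: white flat bar with two rows of pink wells, 116 mm long (its x) x 34 wide (its y) x 16 thick, with a blue grip rib centred on top along x (60 mm long, 12 wide, from 16 to 42 mm above the underside), about 70 g. Origin: centre of the underside; z up. Wrong size, too long for a lane: for the tray.
- short_1: Cartridge: white flat bar with two rows of pink wells, 84 mm long (its x) x 34 wide (its y) x 16 thick, with a blue grip rib centred on top along x (60 mm long, 12 wide, from 16 to 42 mm above the underside), about 70 g. Origin: centre of the underside; z up. Wrong size, too short: for the tray.
- leftover: Cartridge: white flat bar with two rows of pink wells, 84 mm long (its x) x 34 wide (its y) x 16 thick, with a blue grip rib centred on top along x (60 mm long, 12 wide, from 16 to 42 mm above the underside), about 70 g. Origin: centre of the underside; z up. The short one that lies in a lane of the carrier at the start.
- tray_in (a point): Centre of the inner floor (4 mm above the bench) of the fixed grey open tray, 144 (its x) x 140 (its y) mm outside, walls 4 mm thick and 28 mm high: takes three cartridges side by side along its x.
- timer_a: Black bench timer, 60 x 75 x 22 mm, bystander. Origin: centre of the underside.
- timer_b: Black bench timer, 60 x 75 x 22 mm, bystander. Origin: centre of the underside.
- reagent: Reagent jar, 60 mm diameter, 120 mm tall, bystander. Origin: centre of the underside.

How it is judged (in metres and radians):
On the way, in this order (a step that is already met when the one before it is completed fails the run):
1. the latch is open: the plunger is up (within 5 mm) and the keeper back (within 8 mm) (value of joint plunger below 0.005 m and value of joint keeper below 0.008 m), for 0.1 s.
2. the short and long cartridges are in the tray and every medium one lies in a lane, the latch still open (all of step 1 and x of medium_1 in the frame of carrier between -0.006 and 0.006 m and y of medium_1 in the frame of carrier between -0.08 and 0.08 m and z of medium_1 in the frame of carrier between 0.003 and 0.0095 m and angle between each of medium_1, medium_2, medium_3, medium_4's own z axis and vertical below 0.1 rad and angle between the x axis of each of medium_1, medium_2, medium_3, medium_4 and the x axis of carrier, either way round below 0.1 rad and x of medium_2 in the frame of carrier between -0.006 and 0.006 m and y of medium_2 in the frame of carrier between -0.08 and 0.08 m and z of medium_2 in the frame of carrier between 0.003 and 0.0095 m and x of medium_3 in the frame of carrier between -0.006 and 0.006 m and y of medium_3 in the frame of carrier between -0.08 and 0.08 m and z of medium_3 in the frame of carrier between 0.003 and 0.0095 m and x of medium_4 in the frame of carrier between -0.006 and 0.006 m and y of medium_4 in the frame of carrier between -0.08 and 0.08 m and z of medium_4 in the frame of carrier between 0.003 and 0.0095 m and x of long_1 in the frame of tray_in between -0.068 and 0.068 m and y of long_1 in the frame of tray_in between -0.066 and 0.066 m and height (world z) of each of long_1, short_1, leftover below 0.04 m and x of short_1 in the frame of tray_in between -0.068 and 0.068 m and y of short_1 in the frame of tray_in between -0.066 and 0.066 m and x of leftover in the frame of tray_in between -0.068 and 0.068 m and y of leftover in the frame of tray_in between -0.066 and 0.066 m), for 0.2 s.
3. the plunger is pushed down (14 mm or more), the keeper still open (less than 12 mm) (value of joint plunger above 0.014 m and value of joint keeper below 0.012 m), for 0.05 s.
4. the keeper is slid over the plunger (16 mm or more), which stays down (9 mm or more) (value of joint keeper above 0.016 m and value of joint plunger above 0.009 m), for 0.2 s.
At the end, for the whole second after the job is handed in: Every medium cartridge present lies flat in a lane (6 mm along it, 3.5 mm in height, 0.1 rad), the short and long ones lie in the tray; keeper at least 16 mm over, plunger at least 9 mm down; all at rest (all of step 4 and x of medium_1 in the frame of carrier between -0.006 and 0.006 m and y of medium_1 in the frame of carrier between -0.08 and 0.08 m and z of medium_1 in the frame of carrier between 0.003 and 0.0095 m and angle between each of medium_1, medium_2, medium_3, medium_4's own z axis and vertical below 0.1 rad and angle between the x axis of each of medium_1, medium_2, medium_3, medium_4 and the x axis of carrier, either way round below 0.1 rad and x of medium_2 in the frame of carrier between -0.006 and 0.006 m and y of medium_2 in the frame of carrier between -0.08 and 0.08 m and z of medium_2 in the frame of carrier between 0.003 and 0.0095 m and x of medium_3 in the frame of carrier between -0.006 and 0.006 m and y of medium_3 in the frame of carrier between -0.08 and 0.08 m and z of medium_3 in the frame of carrier between 0.003 and 0.0095 m and x of medium_4 in the frame of carrier between -0.006 and 0.006 m and y of medium_4 in the frame of carrier between -0.08 and 0.08 m and z of medium_4 in the frame of carrier between 0.003 and 0.0095 m and x of long_1 in the frame of tray_in between -0.068 and 0.068 m and y of long_1 in the frame of tray_in between -0.066 and 0.066 m and height (world z) of each of long_1, short_1, leftover below 0.04 m and x of short_1 in the frame of tray_in between -0.068 and 0.068 m and y of short_1 in the frame of tray_in between -0.066 and 0.066 m and x of leftover in the frame of tray_in between -0.068 and 0.068 m and y of leftover in the frame of tray_in between -0.066 and 0.066 m and linear speed of each of medium_1, medium_2, medium_3, medium_4, leftover below 0.02 m/s); the robot touches nothing.
It fails at once if timer_a is moved more than 30 mm (distance of timer_a from where it was at the start of the episode above 0.03 m).
It fails at once if timer_b is moved more than 30 mm (distance of timer_b from where it was at the start of the episode above 0.03 m).
It fails at once if reagent is moved more than 30 mm (distance of reagent from where it was at the start of the episode above 0.03 m).
Of medium_1, medium_2, medium_3, medium_4 only 2 to 4 are there at a start; the rules pass over those that are not, and their reading is None.
At some moment in a run one of medium_1, medium_2, medium_3, medium_4 may be knocked a few centimetres aside while the robot is not near it.
Once in a run the grip may slacken for a moment while it holds something.
It also fails if it takes over 210 s, if anything falls off the work surface, if the arm or the gripper's body presses on something with over 40 N, if the wrist force passes 120 N, or if a joint passes its speed limit or range.

## Working session

There is one attempt and no reset: what is moved stays moved. The work goes in short steps, Python scripts to look and compute and a shell command to move; the robot and the scene stay as the last step left them, time stands still between calls to the robot, and variables do not carry over. Pictures are saved under pics/ and viewed, at most 14 in all, crops included, and the job is handed in when it is done.

```bash
ls; mkdir -p pics
python3 - <<'E'
from rig import bot
import cv2,numpy as np
s=bot.read_state();print({k:np.round(v,3).tolist() for k,v in s.items()})
for n in("scene","side","wrist"):
    c=bot.capture(n);cv2.imwrite(f"pics/{n}0.png",c["color"][:,:,::-1]);print(n,[ (k,np.round(v,3).tolist()) for k,v in c.items() if k!="color"])
    np.savez(f"pics/{n}0.npz",**c)
E
```

```text
pics
rig.py
steer.py
{'time_s': 0.0, 'joint_positions': [56.578, 30.28, 82.155, -0.001, 67.691, -10.227], 'qvel': [0.001, 0.019, -0.071, -0.037, -0.096, 0.036], 'tau': [-0.0, -44.005, -17.659, 0.063, 0.058, -0.0], 'position': [0.246, 0.574, 0.222], 'tcp_rot': [[-0.919, 0.394, -0.001], [0.394, 0.919, -0.002], [0.0, -0.002, -1.0]], 'force': [0.069, -0.882, 0.138], 'moment': [-0.037, -0.008, 0.034], 'grasp_force': 0.0, 'opening': 1.0}
scene [('K', [[430.702, 0.0, 319.679], [0.0, 430.702, 198.186], [0.0, 0.0, 1.0]]), ('D', [-0.107, 0.0, 0.0, 0.0, 0.0]), ('view', [[-0.807, 0.59, 0.021, 0.488], [-0.391, -0.561, 0.729, 0.126], [0.442, 0.58, 0.684, -1.6], [0.0, 0.0, 0.0, 1.0]])]
side [('K', [[437.49, 0.0, 326.46], [0.0, 437.49, 199.353], [0.0, 0.0, 1.0]]), ('D', [-0.113, 0.0, 0.0, 0.0, 0.0]), ('view', [[0.984, -0.179, 0.009, -0.578], [0.117, 0.681, 0.722, -0.055], [-0.135, -0.71, 0.691, -1.333], [0.0, 0.0, 0.0, 1.0]])]
wrist [('K', [[360.249, 0.0, 315.606], [0.0, 360.249, 200.578], [0.0, 0.0, 1.0]]), ('D', [-0.024, 0.0, 0.0, 0.0, 0.0]), ('mount', [[-0.001, 0.96, 0.278, 0.076], [1.0, 0.001, -0.0, -0.0], [-0.001, 0.278, -0.96, -0.163], [0.0, 0.0, 0.0, 1.0]])]
```
View pics/scene0.png

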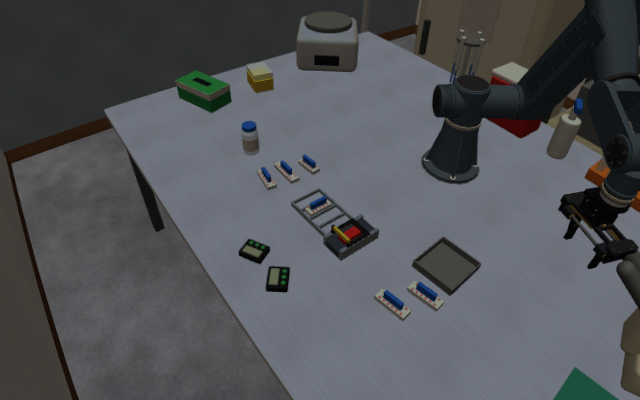

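View pics/side0.png

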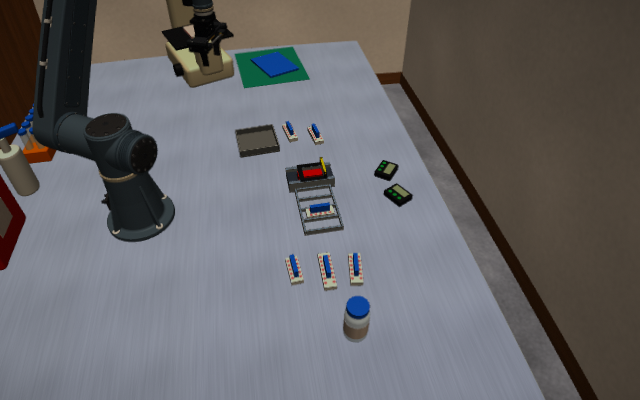

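The scene view shows three cartridges by the jar (270,178; 287,171; 309,163) and two by the tray (392,303; 425,294). The leftover is in the carrier (318,205), the latch is at (350,232), the timers at (255,250) and (278,278), and the tray at (447,265). The side view shows the same layout.

Create h.py:
```python
from rig import bot
import cv2,numpy as np
def cap(n):
    s=bot.read_state();c=bot.capture(n)
    if n=="wrist":
        T=np.eye(4);T[:3,:3]=s["tcp_rot"];T[:3,3]=s["position"];c["T"]=T@c["mount"]
    else: c["T"]=np.linalg.inv(c["view"])
    return c
def ray(c,px,z):
    px=np.array(px,float).reshape(-1,1,2)
    u=cv2.undistortPoints(px,c["K"],c["D"])[:,0]
    d=np.c_[u[:,0],-u[:,1],-np.ones(len(u))]@c["T"][:3,:3].T
    o=c["T"][:3,3];z=np.broadcast_to(z,len(u))
    return o+d*((z-o[2])/d[:,2])[:,None]
def proj(c,P):
    P=np.array(P,float).reshape(-1,3);V=np.linalg.inv(c["T"]);q=P@V[:3,:3].T+V[:3,3]
    return cv2.projectPoints(q*[1,-1,-1],np.zeros(3),np.zeros(3),c["K"],c["D"])[0][:,0]
def blobs(m,amin=30):
    n,l,st,ce=cv2.connectedComponentsWithStats(m.astype(np.uint8))
    return [(l==i,st[i],ce[i]) for i in range(1,n) if st[i,4]>=amin]
def hsv(c): return cv2.cvtColor(c["color"],cv2.COLOR_RGB2HSV).astype(int)
def blue(c):
    h=hsv(c);return (abs(h[...,0]-110)<15)&(h[...,1]>150)&(h[...,2]>50)
def red(c):
    h=hsv(c);return ((h[...,0]<6)|(h[...,0]>174))&(h[...,1]>180)&(h[...,2]>60)
def yellow(c):
    h=hsv(c);return (abs(h[...,0]-25)<8)&(h[...,1]>150)&(h[...,2]>80)
def show(c,name,crop=None,sc=1):
    im=c["color"][:,:,::-1]
    if crop: im=im[crop[1]:crop[3],crop[0]:crop[2]]
    cv2.imwrite("pics/"+name+".png",cv2.resize(im,None,fx=sc,fy=sc,interpolation=cv2.INTER_CUBIC) if sc!=1 else im)
```

Run:
```python
from h import *
for n in("scene","side"):
    c=cap(n)
    for nm,f,z in(("b",blue,.03),("r",red,.03),("y",yellow,.06)):
        for m,st,ce in blobs(f(c),15):
            P=ray(c,ce,z)[0]
            if .2<P[0]<1.1 and abs(P[1])<.6: print(n,nm,st[4],ce.round(),P.round(3))
    print(n,"tray",ray(c,[(447,265)] if n=="scene" else [(258,141)],.01).round(3))
```

```text
scene b 66 [308. 160.] [ 0.444 -0.289  0.03 ]
scene b 57 [286. 166.] [ 0.53  -0.308  0.03 ]
scene b 50 [266. 173.] [ 0.608 -0.314  0.03 ]
scene b 52 [317. 201.] [ 0.542 -0.099  0.03 ]
scene b 166 [426. 291.] [0.508 0.355 0.03 ]
scene b 164 [393. 299.] [0.601 0.321 0.03 ]
scene r 118 [352. 232.] [0.536 0.071 0.03 ]
scene y 57 [341. 233.] [0.584 0.078 0.06 ]
scene tray [[0.379 0.32  0.01 ]]
side b 40 [290. 128.] [0.512 0.356 0.03 ]
side b 44 [316. 130.] [0.605 0.321 0.03 ]
side b 146 [320. 207.] [ 0.552 -0.081  0.03 ]
side b 98 [355. 264.] [ 0.611 -0.309  0.03 ]
side b 93 [294. 265.] [ 0.446 -0.286  0.03 ]
side b 96 [327. 266.] [ 0.534 -0.304  0.03 ]
side b 407 [358. 307.] [ 0.586 -0.442  0.03 ]
side r 141 [312. 172.] [0.555 0.084 0.03 ]
side y 37 [323. 164.] [0.59  0.084 0.06 ]
side tray [[0.389 0.319 0.01 ]]
```

```bash
cat >> h.py <<'E'
def delta(p,xdir=None):
    """tool-axes shift (and rz) to world point p, tool x along angle xdir (deg), tool down"""
    s=bot.read_state();R=np.array(s["tcp_rot"]);d=R.T@(np.array(p)-s["position"])
    a=np.degrees(np.arctan2(R[1,0],R[0,0]));r=None
    if xdir is not None: r=-((xdir-a+90)%180-90)
    L=np.linalg.norm(d);print("d",d.round(4),"L %.3f rows>=%d"%(L,np.ceil(L/.05)),"rz",r if r is None else round(r,2),"| xdir now %.1f"%a,"j6 %.0f"%s["joint_positions"][5])
E
R="-0.44 -0.38 -0.03 0 0 -23 1.0"; python3 steer.py "-0.44 -0.38 -0.03 0 0 -23 1.0;-0.44 -0.38 -0.03 0 0 -23 1.0;-0.44 -0.38 -0.03 0 0 -23 1.0;-0.44 -0.38 -0.03 0 0 -23 1.0;-0.44 -0.38 -0.03 0 0 -23 1.0;-0.44 -0.38 -0.03 0 0 -23 1.0;-0.44 -0.38 -0.03 0 0 -23 1.0;-0.44 -0.38 -0.03 0 0 -23 1.0;-0.44 -0.38 -0.03 0 0 -23 1.0;-0.44 -0.38 -0.03 0 0 -23 1.0;-0.44 -0.38 -0.03 0 0 -23 1.0;-0.44 -0.38 -0.03 0 0 -23 1.0;-0.44 -0.38 -0.03 0 0 -23 1.0;-0.44 -0.38 -0.03 0 0 -23 1.0;-0.44 -0.38 -0.03 0 0 -23 1.0"
python3 - <<'E'
from h import *
c=cap("wrist");show(c,"w1");np.savez("pics/w1.npz",**c)
s=bot.read_state();print(s["position"],s["joint_positions"])
E
```

```text
time_s: 1.75
position: [0.4999, 0.0528, 0.2523]
tcp_rot: [[-1.0, 0.003, -0.001], [0.003, 1.0, 0.001], [0.001, 0.001, -1.0]]
force: [-0.5, 0.2, -0.4]
opening: 1.002
grasp_force: 0.0
[0.49988196 0.05308058 0.25233989] [-6.70584191e+00  1.86418943e+01  9.72229067e+01  1.86776346e-02
  6.42060073e+01 -9.66078292e+01]
```

View pics/w1.png

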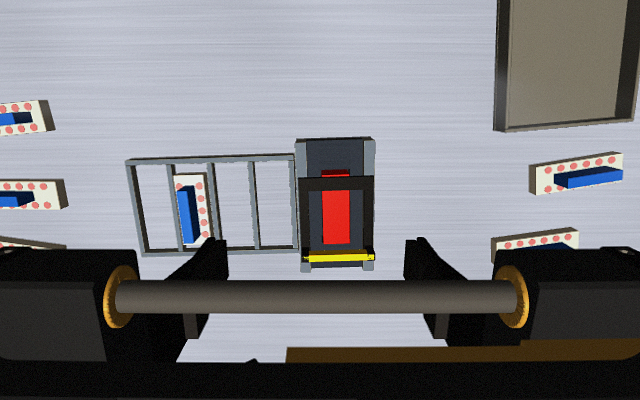

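The wrist view shows the lane grid with outer corners near (126,160), (142,256) and (297,154). The leftover is in lane 1 at (190,210), the red plunger at (336,215), and the yellow bar at (340,257). Right is +y and down is +x.

```bash
python3 - <<'E'
from h import *
c=dict(np.load("pics/w1.npz"))
print("grid",ray(c,[(126,161),(142,256),(296,154)],.018).round(4))
print("latch rails top",ray(c,[(295,139),(374,137)],.038).round(4))
for n,f,z in(("y",yellow,.066),("r",red,.038),("b",blue,.042)):
    for m,st,ce in blobs(f(c),60):
        r=cv2.boxPoints(cv2.minAreaRect(np.argwhere(m)[:,::-1].astype(np.float32)))
        print(n,st,ray(c,r,z)[:,:2].round(4).tolist(),ray(c,ce,z)[0,:2].round(4))
# grid refine: colors sample
print(c["color"][205,100:320:4].tolist()[:3])
E
python3 - <<'E'
import numpy as np,cv2
im=cv2.imread("pics/w1.png");cv2.imwrite("pics/w1c.png",cv2.resize(im[120:280,110:390],None,fx=2.8,fy=2.8,interpolation=cv2.INTER_CUBIC))
E
```

```text
grid [[ 0.4919 -0.1594  0.018 ]
 [ 0.6077 -0.1573  0.018 ]
 [ 0.4851  0.0311  0.018 ]]
latch rails top [[0.4664 0.0314 0.038 ]
 [0.4646 0.1134 0.038 ]]
y [304 249  70  13 611] [[0.5796, 0.04], [0.5777, 0.1125], [0.5906, 0.1134], [0.5925, 0.0401]] [0.5858 0.0772]
y [103 272  18  56 298] [[0.6063, -0.1824], [0.6042, -0.1653], [0.6733, -0.1697], [0.6758, -0.1876]] [ 0.6434 -0.1784]
y [511 272  18  56 314] [[0.6752, 0.2739], [0.606, 0.2706], [0.6084, 0.2875], [0.6779, 0.2917]] [0.6451 0.2827]
r [321 170  29   7 166] [[0.4992, 0.0584], [0.4993, 0.0882], [0.5058, 0.0883], [0.5057, 0.0584]] [0.5026 0.0729]
r [ 322  190   28   54 1474] [[0.5212, 0.0595], [0.5213, 0.0887], [0.583, 0.0901], [0.5829, 0.0596]] [0.5513 0.0748]
b [  0 113  17  12 165] [[0.4482, -0.2736], [0.4372, -0.2709], [0.4374, -0.2539], [0.4484, -0.2565]] [ 0.443 -0.265]
b [554 167  69  22 886] [[0.5037, 0.3061], [0.4914, 0.378], [0.5086, 0.3849], [0.521, 0.3121]] [0.507  0.3439]
b [177 186  17  57 576] [[0.5161, -0.0966], [0.5149, -0.0828], [0.5795, -0.0839], [0.5808, -0.0983]] [ 0.5482 -0.0901]
b [  0 192  27  15 261] [[0.5209, -0.2914], [0.521, -0.2621], [0.5369, -0.2658], [0.5368, -0.2954]] [ 0.5289 -0.2824]
b [534 243  35   6  87] [[0.5844, 0.2986], [0.5818, 0.3372], [0.5878, 0.3388], [0.5904, 0.3001]] [0.5864 0.3214]
[[197, 200, 211], [195, 198, 211], [199, 200, 211]]
```

View pics/w1c.png

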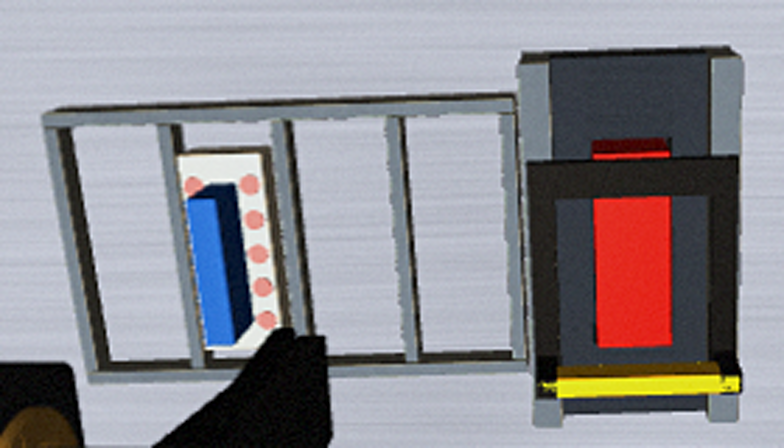

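```bash
python3 steer.py "-0.125 0.024 0 0 0 -1.5 0;-0.125 0.024 0 0 0 -1.5 0;-0.125 0.024 0.10 0 0 -1.5 0;-0.125 0.024 0.196 0 0 -1.5 0;-0.125 0.024 0.196 0 0 -1.5 0;-0.125 0.024 0.196 0 0 -1.5 0;-0.125 0.024 0.196 0 0 -1.5 0;-0.125 0.024 0.196 0 0 -1.5 0;-0.125 0.024 0.196 0 0 -1.5 0"
```

```text
time_s: 2.7
position: [0.6279, 0.0761, 0.06]
tcp_rot: [[-1.0, -0.024, 0.006], [-0.024, 1.0, -0.0], [-0.006, -0.0, -1.0]]
force: [0.8, -0.2, 0.6]
opening: 0.264
grasp_force: 0.0
```

```bash
python3 steer.py "0 0 0 0 0 0 0;0 0 0 0 0 0 0;0.008 0 0 0 0 0 0;0.016 0 0 0 0 0 0;0.024 0 0 0 0 0 0;0.032 0 0 0 0 0 0;0.036 0 0 0 0 0 0;0.040 0 0 0 0 0 0;0.042 0 0 0 0 0 0;0.042 0 0 0 0 0 0"
```

```text
time_s: 3.7
position: [0.5876, 0.0744, 0.0572]
tcp_rot: [[-1.0, -0.022, 0.009], [-0.022, 1.0, 0.0], [-0.009, -0.0, -1.0]]
force: [6.5, 1.0, -2.2]
opening: 0.005
grasp_force: 3.0
```

```bash
python3 steer.py "0.004 0 0 0 0 0 0;0.008 0 0 0 0 0 0;0.01 0 0 0 0 0 0;0.01 0 0 0 0 0 0"; python3 steer.py "0.004 0 0 0 0 0 0;0.006 0 0 0 0 0 0;0.006 0 0 0 0 0 0"
```

```text
time_s: 4.1
position: [0.5818, 0.0742, 0.0576]
tcp_rot: [[-1.0, -0.021, 0.018], [-0.021, 1.0, 0.0], [-0.018, -0.0, -1.0]]
force: [13.6, 2.0, -7.4]
opening: 0.007
grasp_force: 6.1
time_s: 4.4
position: [0.5816, 0.0741, 0.058]
tcp_rot: [[-0.999, -0.02, 0.03], [-0.02, 1.0, 0.0], [-0.03, -0.0, -1.0]]
force: [20.3, 3.8, -13.7]
opening: 0.006
grasp_force: 10.1
```

```bash
python3 steer.py "-0.03 0 0 0 0 0 0;-0.03 0 0 0 0 0 0;-0.03 0 -0.1 0 0 0 0.3;-0.03 0 -0.1 0 0 0 0.3;0.06 -0.02 -0.2 0 0 0 0.3;0.06 -0.02 -0.2 0 0 0 0.3;0.06 -0.02 -0.2 0 0 0 0.3;0.06 -0.02 -0.2 0 0 0 0.3;0.06 -0.02 -0.2 0 0 0 0.3"
python3 - <<'E'
from h import *
c=cap("wrist");show(c,"w2",(100,100,400,300),2.6);np.savez("pics/w2.npz",**c)
for n,f,z in(("y",yellow,.066),("r",red,.05)):
    for m,st,ce in blobs(f(c),100):
        r=cv2.boxPoints(cv2.minAreaRect(np.argwhere(m)[:,::-1].astype(np.float32)))
        print(n,st,ray(c,r,z)[:,:2].round(4).tolist(),ray(c,ce,z)[0,:2].round(4))
s=bot.read_state();print(s["position"])
E
```

```text
time_s: 5.3
position: [0.5072, 0.0528, 0.2567]
tcp_rot: [[-1.0, -0.022, 0.0], [-0.022, 1.0, 0.0], [-0.0, 0.0, -1.0]]
force: [0.4, 0.7, -0.7]
opening: 0.298
grasp_force: 0.0
y [300 225  73  11 706] [[0.5607, 0.0375], [0.5591, 0.1125], [0.5702, 0.1132], [0.5718, 0.0376]] [0.5656 0.0747]
y [237 271   9  58 274] [[0.6154, -0.0313], [0.615, -0.0228], [0.6871, -0.0242], [0.6876, -0.0332]] [ 0.6533 -0.0285]
y [381 271  14  58 345] [[0.6122, 0.1255], [0.6113, 0.1388], [0.6833, 0.1479], [0.6842, 0.1338]] [0.649  0.1386]
r [ 321  165   30   60 1670] [[0.4999, 0.058], [0.4993, 0.0881], [0.5642, 0.0913], [0.5649, 0.0597]] [0.5312 0.0741]
r [322 236  27   5 128] [[0.5788, 0.0612], [0.5782, 0.0897], [0.583, 0.09], [0.5836, 0.0613]] [0.5808 0.0751]
[0.50758551 0.05287898 0.25581425]
```

View pics/w2.png

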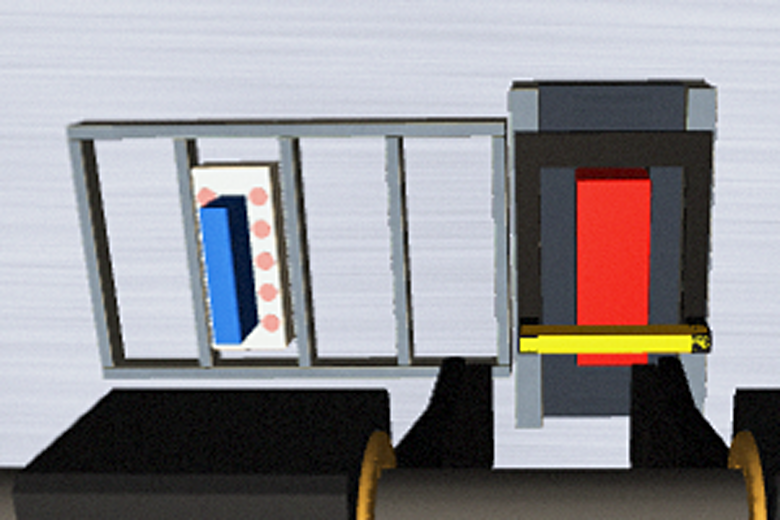

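The latch is open: the red plunger is up in front of the cross-piece, and the bar has moved back 20 mm. Next I look at the tray side.

```bash
python3 steer.py "-0.04 0.22 -0.03 0 0 0 1;-0.04 0.22 -0.03 0 0 0 1;-0.04 0.22 -0.03 0 0 0 1;-0.04 0.22 -0.03 0 0 0 1;-0.04 0.22 -0.03 0 0 0 1;-0.04 0.22 -0.03 0 0 0 1;-0.04 0.22 -0.03 0 0 0 1"
python3 - <<'E'
from h import *
c=cap("wrist");show(c,"w3");np.savez("pics/w3.npz",**c)
for m,st,ce in blobs(blue(c),60):
        r=cv2.boxPoints(cv2.minAreaRect(np.argwhere(m)[:,::-1].astype(np.float32)))
        print(st,ray(c,r,.042)[:,:2].round(4).tolist(),ray(c,ce,.042)[0,:2].round(4))
s=bot.read_state();print(s["position"])
E
```

```text
time_s: 6.05
position: [0.5428, 0.2739, 0.284]
tcp_rot: [[-1.0, -0.025, -0.004], [-0.024, 1.0, -0.002], [0.004, -0.002, -1.0]]
force: [-0.3, -0.4, -0.2]
opening: 0.85
grasp_force: 0.0
[361 129  54  18 568] [[0.5064, 0.3215], [0.4966, 0.3808], [0.5093, 0.3838], [0.5191, 0.324]] [0.5084 0.3529]
[  0 142  11  49 282] [[0.5244, -0.0969], [0.5222, -0.0854], [0.5788, -0.0862], [0.5813, -0.0981]] [ 0.5589 -0.0909]
[330 204  50  19 622] [[0.5928, 0.2896], [0.5843, 0.3477], [0.6021, 0.351], [0.6107, 0.2921]] [0.5983 0.3202]
[0.5427946  0.27304604 0.28434996]
```

View pics/w3.png

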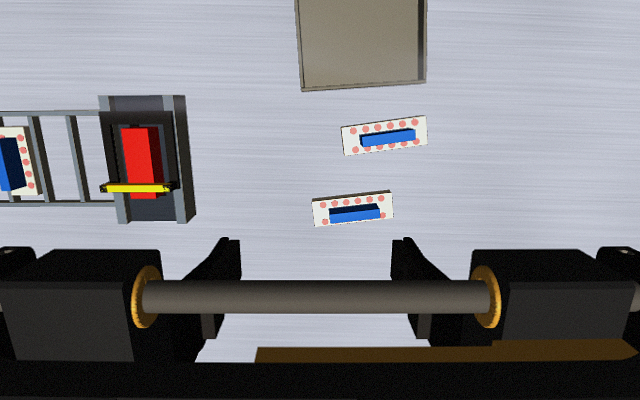

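```bash
cat >> h.py <<'E'
def carts(c,roi=(.37,.75,-.5,.5),z0=0.0,amin=300):
    """cartridges: top-face pixels (cream/pink) -> plane z0+16mm; length from extent along own axis"""
    a=c["color"].astype(int);m=((a[...,0]-a[...,2])>6)&(a[...,0]>120)
    m=cv2.morphologyEx((m|blue(c)).astype(np.uint8),cv2.MORPH_CLOSE,np.ones((3,3)))
    out=[]
    for b,st,ce in blobs(m,amin):
        rb=b&blue(c)
        if rb.sum()<80: continue
        yx=np.argwhere(b&~blue(c))[:,::-1];P=ray(c,yx,z0+.016)[:,:2].astype(np.float32)
        Q=ray(c,np.argwhere(rb)[:,::-1],z0+.042)[:,:2].astype(np.float32)
        (cx,cy),(w,h),_=cv2.minAreaRect(P);bx=cv2.boxPoints(cv2.minAreaRect(P))
        e=bx[1]-bx[0];f=bx[2]-bx[1];e=e if np.hypot(*e)>np.hypot(*f) else f
        ang=np.degrees(np.arctan2(e[1],e[0]))%180
        if not(roi[0]<cx<roi[1] and roi[2]<cy<roi[3]): continue
        edge=st[0]<=0 or st[1]<=0 or st[0]+st[2]>=640 or st[1]+st[3]>=400
        out.append((cx,cy,ang,max(w,h),min(w,h)))
        print("cart c(%.4f,%.4f) ang %.1f len %.4f wid %.4f"%out[-1],"EDGE" if edge else "","ribmean",Q.mean(0).round(4),"px",ce.round())
    return out
E
python3 - <<'E'
from h import *
for n in("w3","w2","w1"):
    print(n);carts(dict(np.load(f"pics/{n}.npz")))
c=dict(np.load("pics/w3.npz"));print("tray",ray(c,[(302,91),(426,82)],0.0).round(4),ray(c,[(426,82),(301,90)],.028).round(4))
E
```

```text
w3
cart c(0.5080,0.3580) ang 99.5 len 0.0918 wid 0.0340  ribmean [0.5084 0.3526] px [388. 136.]
cart c(0.5496,-0.1001) ang 1.3 len 0.0856 wid 0.0476 EDGE ribmean [ 0.5557 -0.0886] px [ 16. 162.]
cart c(0.6012,0.3224) ang 98.2 len 0.0967 wid 0.0342  ribmean [0.5983 0.3201] px [355. 212.]
w2
cart c(0.4436,-0.2735) ang 94.7 len 0.0569 wid 0.0345 EDGE ribmean [ 0.4425 -0.2637] px [ 22. 103.]
cart c(0.5074,0.3528) ang 99.5 len 0.1006 wid 0.0373  ribmean [0.5071 0.3436] px [576. 173.]
cart c(0.5495,-0.0914) ang 1.8 len 0.0877 wid 0.0360  ribmean [ 0.547  -0.0875] px [190. 201.]
cart c(0.5304,-0.2830) ang 89.4 len 0.0727 wid 0.0365 EDGE ribmean [ 0.5281 -0.2766] px [ 29. 181.]
cart c(0.6109,-0.2979) ang 81.2 len 0.0713 wid 0.0347 EDGE ribmean [ 0.5984 -0.2881] px [ 31. 242.]
cart c(0.6013,0.3210) ang 98.4 len 0.0997 wid 0.0351  ribmean [0.5962 0.3124] px [535. 247.]
w1
cart c(0.4434,-0.2734) ang 94.7 len 0.0545 wid 0.0338 EDGE ribmean [ 0.4428 -0.2616] px [ 21. 118.]
cart c(0.5089,0.3529) ang 99.6 len 0.1015 wid 0.0343  ribmean [0.5069 0.3441] px [579. 174.]
cart c(0.5316,-0.2838) ang 89.7 len 0.0735 wid 0.0339 EDGE ribmean [ 0.5289 -0.2819] px [ 29. 195.]
cart c(0.5544,-0.0985) ang 3.5 len 0.0788 wid 0.0224  ribmean [ 0.5482 -0.0899] px [185. 213.]
cart c(0.5898,0.3196) ang 91.0 len 0.1009 wid 0.0234  ribmean [0.5865 0.3196] px [543. 241.]
tray [[0.4601 0.255  0.    ]
 [0.4461 0.4016 0.    ]] [[0.4475 0.3935 0.028 ]
 [0.4595 0.255  0.028 ]]
```

Both cartridges on this side measure about 100 mm, so they are medium. The tray's +x edge is at (301,90)–(426,82), which puts its centre near (0.382, 0.318). Next I fetch the leftover.

```bash
python3 steer.py "0.004 -0.361 0 0 0 0 0.4;0.004 -0.361 0 0 0 0 0.4;0.004 -0.361 0 0 0 0 0.4;0.004 -0.361 0 0 0 0 0.4;0.004 -0.361 0.1 0 0 0 0.4;0.004 -0.361 0.1 0 0 0 0.4;0.004 -0.361 0.15 0 0 0 0.4;0.004 -0.361 0.15 0 0 0 0.4;0.004 -0.361 0.15 0 0 0 0.4;0.004 -0.361 0.15 0 0 0 0.4;0.004 -0.361 0.15 0 0 0 0.4"
python3 - <<'E'
from h import *
c=cap("wrist");show(c,"w4");np.savez("pics/w4.npz",**c)
carts(c,z0=.006);delta((.548,-.088,.025),1.5)
E
```

```text
time_s: 7.2
position: [0.5469, -0.0881, 0.1363]
tcp_rot: [[-1.0, -0.02, -0.001], [-0.02, 1.0, 0.001], [0.001, 0.001, -1.0]]
force: [-0.8, 0.5, 0.2]
opening: 0.399
grasp_force: 0.0
cart c(0.4460,-0.2844) ang 94.9 len 0.0833 wid 0.0344 EDGE ribmean [ 0.4463 -0.271 ] px [49. 56.]
cart c(0.5293,-0.2934) ang 89.5 len 0.0993 wid 0.0351 EDGE ribmean [ 0.5275 -0.2875] px [ 47. 170.]
cart c(0.5534,-0.0905) ang 1.6 len 0.0746 wid 0.0363  ribmean [ 0.546 -0.089] px [314. 202.]
cart c(0.6067,-0.3077) ang 80.2 len 0.0963 wid 0.0373 EDGE ribmean [ 0.5999 -0.2851] px [ 56. 256.]
d [-0.0003 -0.0005  0.1122] L 0.112 rows>=3 rz -0.25 | xdir now -178.8 j6 -112
```

View pics/w4.png

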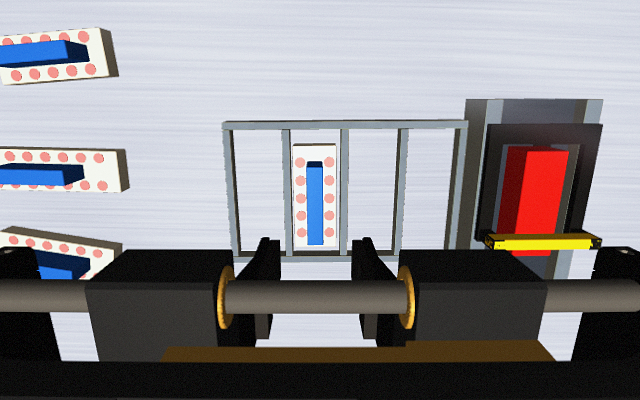

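The leftover's rib at (315,203) sits centred between the fingers. I descend and grip it.

```bash
python3 steer.py "0 0 0.04 0 0 0 0.4;0 0 0.08 0 0 0 0.4;0 0 0.1 0 0 0 0.4;0 0 0.112 0 0 0 0.4;0 0 0.112 0 0 0 0.4;0 0 0.112 0 0 0 0.4;0 0 0.112 0 0 0 0;0 0 0.112 0 0 0 0;0 0 0.112 0 0 0 0;0 0 0.112 0 0 0 0"; python3 steer.py "0 0 -0.03 0 0 0 0;0 0 -0.1 0 0 0 0;0 0 -0.14 0 0 0 0;0 0 -0.14 0 0 0 0"
python3 - <<'E'
from h import *
delta((.382,.279,.165),5)
E
```

```text
time_s: 8.25
position: [0.548, -0.0876, 0.0251]
tcp_rot: [[-1.0, -0.023, 0.001], [-0.023, 1.0, -0.0], [-0.001, -0.001, -1.0]]
force: [0.2, 0.0, 2.2]
opening: 0.134
grasp_force: 30.0
time_s: 8.65
position: [0.551, -0.0885, 0.1701]
tcp_rot: [[-1.0, -0.023, 0.01], [-0.023, 1.0, -0.004], [-0.01, -0.004, -1.0]]
force: [1.8, -0.1, -0.6]
opening: 0.137
grasp_force: 30.0
d [0.1606 0.3713 0.0019] L 0.405 rows>=9 rz -3.69 | xdir now -178.7 j6 -112
```

```bash
python3 steer.py "0.158 0.371 0 0 0 -3.7 0;0.158 0.371 0 0 0 -3.7 0;0.158 0.371 0 0 0 -3.7 0;0.158 0.371 0 0 0 -3.7 0;0.158 0.371 0 0 0 -3.7 0;0.158 0.371 0 0 0 -3.7 0;0.158 0.371 0 0 0 -3.7 0;0.158 0.371 0 0 0 -3.7 0;0.158 0.371 0 0 0 -3.7 0;0.158 0.371 0 0 0 -3.7 0;0.158 0.371 0 0 0 -3.7 0"
python3 - <<'E'
from h import *
c=cap("wrist");show(c,"w5");np.savez("pics/w5.npz",**c);print(bot.read_state()["opening"])
E
```

```text
time_s: 9.75
position: [0.3814, 0.2792, 0.1642]
tcp_rot: [[-0.996, -0.087, -0.001], [-0.087, 0.996, -0.001], [0.001, -0.001, -1.0]]
force: [-1.1, 0.9, -1.6]
opening: 0.139
grasp_force: 30.0
0.13431049570448328
```

View pics/w5.png

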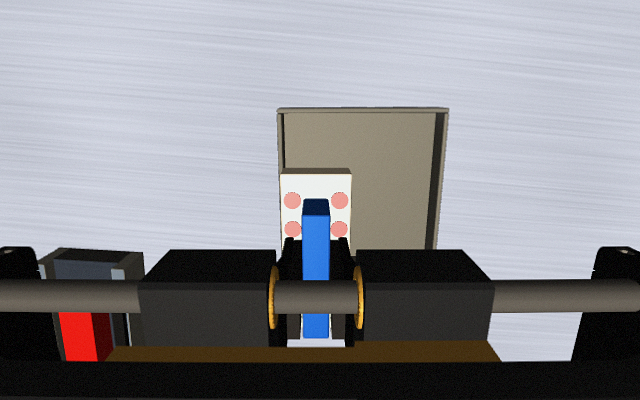

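The held leftover hangs over the tray. The tray's -x edge runs (277,108)–(449,107), so its yaw matches the tool.

Run:
```python
from h import *
c=dict(np.load("pics/w5.npz"))
P=ray(c,[(277,108),(449,107)],.028)[:,:2];e=P[1]-P[0];print(P.round(4),np.linalg.norm(e),np.degrees(np.arctan2(-e[0],e[1])))
ex=np.array([e[1],-e[0]])/np.linalg.norm(e);print("centre",(P.mean(0)+.072*ex).round(4))
```

```text
[[0.3175 0.242 ]
 [0.3045 0.3801]] 0.1387107968396652 5.358539390510819
centre [0.3827 0.3178]
```

```bash
python3 steer.py "-0.004 0 0.05 0 0 0 0;-0.004 0 0.1 0 0 0 0;-0.004 0 0.12 0 0 0 0;-0.004 0 0.139 0 0 0 0;-0.004 0 0.139 0 0 0 0;-0.004 0 0.139 0 0 0 0;-0.004 0 0.139 0 0 0 0.24;-0.004 0 0.139 0 0 0 0.24;-0.004 0 0.1 0 0 0 0.24;-0.004 0 0.05 0 0 0 0.24;-0.004 0 -0.05 0 0 0 0.5;-0.004 0 -0.05 0 0 0 0.5;-0.004 0 -0.05 0 0 0 0.5"
python3 - <<'E'
from h import *
delta((.47,-.28,.27),1.5)
E
```

```text
time_s: 11.1
position: [0.3894, 0.2823, 0.2218]
tcp_rot: [[-0.996, -0.088, 0.016], [-0.088, 0.996, 0.006], [-0.016, 0.005, -1.0]]
force: [0.8, 0.5, -0.4]
opening: 0.427
grasp_force: 0.0
d [-0.0317 -0.5669 -0.0506] L 0.570 rows>=12 rz 3.53 | xdir now -175.0 j6 -72
```

```bash
python3 steer.py "-0.0317 -0.567 -0.05 0 0 3.5 0.5;-0.0317 -0.567 -0.05 0 0 3.5 0.5;-0.0317 -0.567 -0.05 0 0 3.5 0.5;-0.0317 -0.567 -0.05 0 0 3.5 0.5;-0.0317 -0.567 -0.05 0 0 3.5 0.5;-0.0317 -0.567 -0.05 0 0 3.5 0.5;-0.0317 -0.567 -0.05 0 0 3.5 0.5;-0.0317 -0.567 -0.05 0 0 3.5 0.5;-0.0317 -0.567 -0.05 0 0 3.5 0.5;-0.0317 -0.567 -0.05 0 0 3.5 0.5;-0.0317 -0.567 -0.05 0 0 3.5 0.5;-0.0317 -0.567 -0.05 0 0 3.5 0.5;-0.0317 -0.567 -0.05 0 0 3.5 0.5;-0.0317 -0.567 -0.05 0 0 3.5 0.5;-0.0317 -0.567 -0.05 0 0 3.5 0.5"
python3 - <<'E'
from h import *
c=cap("wrist");show(c,"w6");np.savez("pics/w6.npz",**c);carts(c,amin=200)
print(bot.read_state()["joint_positions"])
E
```

```text
time_s: 12.6
position: [0.4655, -0.2798, 0.264]
tcp_rot: [[-1.0, -0.027, -0.001], [-0.027, 1.0, 0.002], [0.001, 0.002, -1.0]]
force: [-0.7, 0.1, -0.3]
opening: 0.498
grasp_force: 0.0
cart c(0.4454,-0.2918) ang 94.8 len 0.0754 wid 0.0341  ribmean [ 0.4445 -0.2885] px [309. 149.]
cart c(0.5319,-0.3127) ang 89.6 len 0.0813 wid 0.0342  ribmean [ 0.5285 -0.3048] px [291. 220.]
cart c(0.6052,-0.2971) ang 81.9 len 0.0709 wid 0.0214  ribmean [ 0.5957 -0.3105] px [295. 273.]
[-4.27911503e+01  2.11566430e+01  9.09077311e+01  1.74883445e-02
  6.80367658e+01 -1.34391157e+02]
```

View pics/w6.png

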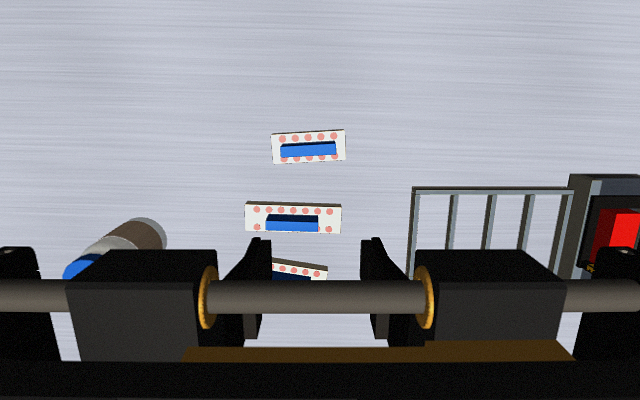

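Run:
```python
from h import *
c=dict(np.load("pics/w6.npz"))
for a,b in(((271,148),(345,146)),((245,219),(341,220))):
    P=ray(c,[a,b],.016)[:,:2];e=P[1]-P[0];print(P.mean(0).round(4),np.linalg.norm(e).round(4),np.degrees(np.arctan2(e[1],e[0])).round(1))
delta((.4455,-.289,.15),94.8)
```

```text
[ 0.4451 -0.2888] 0.0843 93.0
[ 0.5328 -0.305 ] 0.1157 90.9
d [ 0.0204 -0.0088  0.1142] L 0.116 rows>=3 rz 86.79 | xdir now -178.4 j6 -134
```

```bash
python3 steer.py "0.0204 -0.0088 0.08 0 0 86.8 0.5;0.0204 -0.0088 0.08 0 0 86.8 0.5;0.0204 -0.0088 0.08 0 0 86.8 0.5;0.0204 -0.0088 0.08 0 0 86.8 0.5;0.0204 -0.0088 0.08 0 0 86.8 0.5;0.0204 -0.0088 0.08 0 0 86.8 0.5;0.0204 -0.0088 0.08 0 0 86.8 0.5;0.0204 -0.0088 0.08 0 0 86.8 0.5;0.0204 -0.0088 0.08 0 0 86.8 0.5;0.0204 -0.0088 0.08 0 0 86.8 0.5;0.0204 -0.0088 0.08 0 0 86.8 0.5;0.0204 -0.0088 0.12 0 0 86.8 0.5;0.0204 -0.0088 0.12 0 0 86.8 0.5;0.0204 -0.0088 0.12 0 0 86.8 0.5"
python3 - <<'E'
from h import *
c=cap("wrist");np.savez("pics/w7.npz",**c);carts(c,amin=200);delta((.4455,-.289,.019),94.)
for m,st,ce in blobs(blue(c),60):
    P=ray(c,np.argwhere(m)[:,::-1],.042)[:,:2];print(st,P.min(0).round(4),P.max(0).round(4))
E
```

```text
time_s: 14.05
position: [0.4457, -0.29, 0.1443]
tcp_rot: [[-0.084, 0.996, -0.002], [0.996, 0.084, 0.002], [0.002, -0.002, -1.0]]
force: [0.3, -0.5, 0.7]
opening: 0.497
grasp_force: 0.0
cart c(0.4448,-0.2875) ang 94.8 len 0.0849 wid 0.0340  ribmean [ 0.4448 -0.2852] px [314. 191.]
cart c(0.6116,-0.2975) ang 81.3 len 0.0695 wid 0.0341  ribmean [ 0.6094 -0.2985] px [514. 214.]
cart c(0.5406,-0.3103) ang 88.9 len 0.0755 wid 0.0167  ribmean [ 0.5305 -0.2992] px [425. 217.]
d [ 0.0019 -0.0007  0.1262] L 0.126 rows>=3 rz 0.81 | xdir now 94.8 j6 -50
[ 307  155   16   79 1169] [ 0.437  -0.3174] [ 0.4525 -0.2552]
[ 410  184   27   78 1006] [ 0.5206 -0.3344] [ 0.537  -0.2709]
[506 201  32  49 689] [ 0.5977 -0.3178] [ 0.6185 -0.2778]
```

```bash
python3 steer.py "0 -0.001 0.04 0 0 0 0.5;0 -0.001 0.08 0 0 0 0.5;0 -0.001 0.11 0 0 0 0.5;0 -0.001 0.125 0 0 0 0.5;0 -0.001 0.125 0 0 0 0.5;0 -0.001 0.125 0 0 0 0.5;0 -0.001 0.125 0 0 0 0;0 -0.001 0.125 0 0 0 0;0 -0.001 0.125 0 0 0 0;0 -0.001 0.125 0 0 0 0;0 -0.001 0.125 0 0 0 0"; python3 steer.py "0 0 -0.03 0 0 0 0;0 0 -0.08 0 0 0 0;0 0 -0.15 0 0 0 0;0 0 -0.15 0 0 0 0;0 0 -0.15 0 0 0 0"
python3 - <<'E'
from h import *
delta((.3825,.318,.168),5)
E
```

```text
time_s: 15.2
position: [0.4452, -0.2913, 0.0199]
tcp_rot: [[-0.082, 0.997, 0.0], [0.997, 0.082, -0.0], [-0.0, 0.0, -1.0]]
force: [-0.3, 0.4, 1.8]
opening: 0.133
grasp_force: 30.1
time_s: 15.7
position: [0.4468, -0.2928, 0.173]
tcp_rot: [[-0.082, 0.997, 0.006], [0.997, 0.082, -0.006], [-0.006, 0.005, -1.0]]
force: [0.5, -0.5, -0.6]
opening: 0.135
grasp_force: 30.0
d [ 0.614  -0.0139  0.0011] L 0.614 rows>=13 rz 89.72 | xdir now 94.7 j6 -50
```

```bash
python3 steer.py "0.614 -0.014 0 0 0 -90.3 0;0.614 -0.014 0 0 0 -90.3 0;0.614 -0.014 0 0 0 -90.3 0;0.614 -0.014 0 0 0 -90.3 0;0.614 -0.014 0 0 0 -90.3 0;0.614 -0.014 0 0 0 -90.3 0;0.614 -0.014 0 0 0 -90.3 0;0.614 -0.014 0 0 0 -90.3 0;0.614 -0.014 0 0 0 -90.3 0;0.614 -0.014 0 0 0 -90.3 0;0.614 -0.014 0 0 0 -90.3 0;0.614 -0.014 0 0 0 -90.3 0;0.614 -0.014 0 0 0 -90.3 0;0.614 -0.014 0 0 0 -90.3 0;0.614 -0.014 0 0 0 -90.3 0;0.614 -0.014 0 0 0 -90.3 0"
python3 - <<'E'
from h import *
c=cap("wrist");show(c,"w8",(150,80,500,345),2);delta((.3825,.318,.025),5)
print(bot.read_state()["opening"],bot.read_state()["grasp_force"])
E
```

```text
time_s: 17.3
position: [0.3804, 0.3178, 0.1688]
tcp_rot: [[-0.996, -0.086, -0.002], [-0.086, 0.996, -0.002], [0.002, -0.001, -1.0]]
force: [0.7, -0.2, -1.0]
opening: 0.132
grasp_force: 30.0
d [-2.000e-03  1.000e-04  1.441e-01] L 0.144 rows>=3 rz -0.12 | xdir now -175.1 j6 -68
0.13596773866463083 29.99832719564438
```

View pics/w8.png

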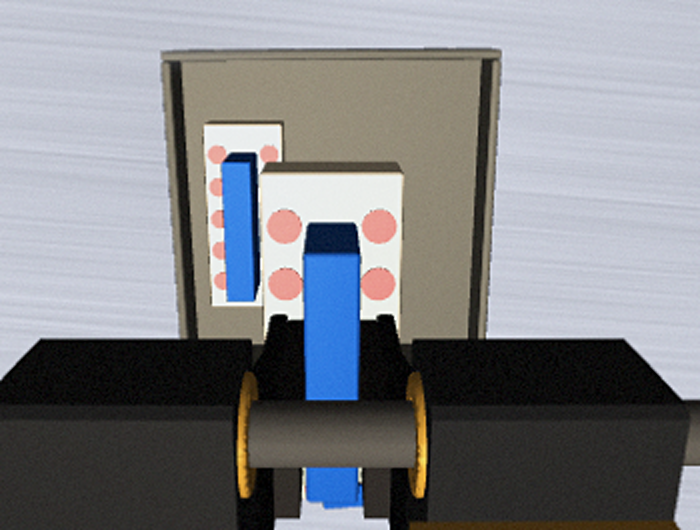

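The leftover lies in the left third of the tray, and the held short is over the middle. I lower and release it.

```bash
python3 steer.py "-0.002 0.001 0.05 0 0 0 0;-0.002 0.001 0.1 0 0 0 0;-0.002 0.001 0.125 0 0 0 0;-0.002 0.001 0.144 0 0 0 0;-0.002 0.001 0.144 0 0 0 0;-0.002 0.001 0.144 0 0 0 0;-0.002 0.001 0.144 0 0 0 0.3;-0.002 0.001 0.144 0 0 0 0.3;-0.002 0.001 0.1 0 0 0 0.3;-0.002 0.001 0.05 0 0 0 0.3;-0.002 0.001 0 0 0 0 0.5;-0.002 0.001 0 0 0 0 0.5"
python3 - <<'E'
from h import *
delta((.532,-.305,.16),91)
E
```

```text
time_s: 18.55
position: [0.3868, 0.3231, 0.1765]
tcp_rot: [[-0.996, -0.088, 0.014], [-0.088, 0.996, 0.007], [-0.014, 0.006, -1.0]]
force: [0.6, 0.1, -0.4]
opening: 0.405
grasp_force: 0.0
d [-0.0894 -0.6385  0.014 ] L 0.645 rows>=13 rz -85.97 | xdir now -175.0 j6 -68
```

```bash
python3 steer.py "-0.0894 -0.6385 0.014 0 0 94 0.5;-0.0894 -0.6385 0.014 0 0 94 0.5;-0.0894 -0.6385 0.014 0 0 94 0.5;-0.0894 -0.6385 0.014 0 0 94 0.5;-0.0894 -0.6385 0.014 0 0 94 0.5;-0.0894 -0.6385 0.014 0 0 94 0.5;-0.0894 -0.6385 0.014 0 0 94 0.5;-0.0894 -0.6385 0.014 0 0 94 0.5;-0.0894 -0.6385 0.014 0 0 94 0.5;-0.0894 -0.6385 0.014 0 0 94 0.5;-0.0894 -0.6385 0.014 0 0 94 0.5;-0.0894 -0.6385 0.014 0 0 94 0.5;-0.0894 -0.6385 0.014 0 0 94 0.5;-0.0894 -0.6385 0.014 0 0 94 0.5;-0.0894 -0.6385 0.014 0 0 94 0.5;-0.0894 -0.6385 0.014 0 0 94 0.5;-0.0894 -0.6385 0.014 0 0 94 0.5"
python3 - <<'E'
from h import *
c=cap("wrist");np.savez("pics/w9.npz",**c);r=carts(c,amin=200);delta((.532,-.305,.0195),90.5)
for m,st,ce in blobs(blue(c),60):
    P=ray(c,np.argwhere(m)[:,::-1],.042)[:,:2];print(st,P.min(0).round(4),P.max(0).round(4))
E
```

```text
time_s: 20.25
position: [0.5269, -0.3056, 0.1555]
tcp_rot: [[-0.019, 1.0, -0.001], [1.0, 0.019, 0.001], [0.001, -0.001, -1.0]]
force: [0.3, 0.3, -0.5]
opening: 0.499
grasp_force: 0.0
cart c(0.5316,-0.3067) ang 89.6 len 0.1135 wid 0.0341  ribmean [ 0.5317 -0.3031] px [320. 194.]
cart c(0.6163,-0.3214) ang 82.2 len 0.0736 wid 0.0181  ribmean [ 0.6088 -0.3104] px [418. 204.]
d [0.0006 0.005  0.1361] L 0.136 rows>=3 rz 0.6 | xdir now 91.1 j6 -42
[ 314  155   16   76 1071] [ 0.526  -0.3344] [ 0.5376 -0.2727]
[ 402  165   31   76 1046] [ 0.599  -0.3417] [ 0.6182 -0.2791]
```

```bash
python3 steer.py "0 0.005 0.04 0 0 1 0.5;0 0.005 0.08 0 0 1 0.5;0 0.005 0.115 0 0 1 0.5;0 0.005 0.136 0 0 1 0.5;0 0.005 0.136 0 0 1 0.5;0 0.005 0.136 0 0 1 0.5;0 0.005 0.136 0 0 1 0;0 0.005 0.136 0 0 1 0;0 0.005 0.136 0 0 1 0;0 0.005 0.136 0 0 1 0;0 0.005 0.136 0 0 1 0"; python3 steer.py "0 0 -0.03 0 0 0 0;0 0 -0.08 0 0 0 0;0 0 -0.15 0 0 0 0;0 0 -0.15 0 0 0 0;0 0 -0.15 0 0 0 0"
python3 - <<'E'
from h import *
delta((.3785,.358,.168),5)
E
```

```text
time_s: 21.4
position: [0.5325, -0.3076, 0.02]
tcp_rot: [[-0.0, 1.0, 0.0], [1.0, 0.0, -0.0], [-0.0, 0.0, -1.0]]
force: [1.3, 0.3, 4.9]
opening: 0.135
grasp_force: 30.1
time_s: 21.9
position: [0.5345, -0.309, 0.1737]
tcp_rot: [[-0.0, 1.0, 0.007], [1.0, 0.0, -0.006], [-0.006, 0.007, -1.0]]
force: [1.0, -0.4, 0.2]
opening: 0.137
grasp_force: 30.0
d [ 0.6671 -0.1559  0.0009] L 0.685 rows>=14 rz 85.01 | xdir now 90.0 j6 -40
```

```bash
python3 steer.py "0.667 -0.1535 0 0 0 -95 0;0.667 -0.1535 0 0 0 -95 0;0.667 -0.1535 0 0 0 -95 0;0.667 -0.1535 0 0 0 -95 0;0.667 -0.1535 0 0 0 -95 0;0.667 -0.1535 0 0 0 -95 0;0.667 -0.1535 0 0 0 -95 0;0.667 -0.1535 0 0 0 -95 0;0.667 -0.1535 0 0 0 -95 0;0.667 -0.1535 0 0 0 -95 0;0.667 -0.1535 0 0 0 -95 0;0.667 -0.1535 0 0 0 -95 0;0.667 -0.1535 0 0 0 -95 0;0.667 -0.1535 0 0 0 -95 0;0.667 -0.1535 0 0 0 -95 0;0.667 -0.1535 0 0 0 -95 0;0.667 -0.1535 0 0 0 -95 0"
python3 - <<'E'
from h import *
delta((.381,.358,.025),5)
c=cap("wrist");carts(c,z0=.004);show(c,"w10")
print(bot.read_state()["opening"],bot.read_state()["grasp_force"])
E
```

```text
time_s: 23.6
position: [0.3782, 0.3582, 0.1684]
tcp_rot: [[-0.996, -0.087, -0.002], [-0.087, 0.996, -0.002], [0.003, -0.002, -1.0]]
force: [0.3, -0.5, 0.4]
opening: 0.132
grasp_force: 30.0
d [-0.0031 -0.0002  0.1434] L 0.143 rows>=3 rz -0.03 | xdir now -175.0 j6 -64
cart c(0.3778,0.3169) ang 95.3 len 0.1445 wid 0.1323  ribmean [0.4001 0.3316] px [268. 179.]
cart c(0.5274,0.3704) ang 95.0 len 0.0582 wid 0.0376  ribmean [0.5003 0.3681] px [316. 332.]
0.1374578005336591 29.999858736991882
```

```bash
python3 steer.py "-0.003 0 0.05 0 0 0 0;-0.003 0 0.1 0 0 0 0;-0.003 0 0.125 0 0 0 0;-0.003 0 0.143 0 0 0 0;-0.003 0 0.143 0 0 0 0;-0.003 0 0.143 0 0 0 0"; python3 steer.py "0 0 0 0 0 0 0.24;0 0 0 0 0 0 0.24;0 0 -0.05 0 0 0 0.24;0 0 -0.1 0 0 0 0.24;0 0 -0.15 0 0 0 0.5;0 0 -0.15 0 0 0 0.5;0 0 -0.15 0 0 0 0.5"
python3 - <<'E'
from h import *
c=cap("wrist")
for m,st,ce in blobs(blue(c),60):
    P=ray(c,np.argwhere(m)[:,::-1],.046)[:,:2];print(st,P.min(0).round(4),P.max(0).round(4))
delta((.50,.32,.27),9)
E
```

```text
time_s: 24.25
position: [0.3823, 0.3587, 0.0263]
tcp_rot: [[-0.996, -0.085, -0.001], [-0.085, 0.996, -0.001], [0.001, -0.001, -1.0]]
force: [-0.1, -1.0, -0.8]
opening: 0.134
grasp_force: 30.0
time_s: 24.95
position: [0.3826, 0.3603, 0.1787]
tcp_rot: [[-0.996, -0.087, 0.004], [-0.087, 0.996, 0.002], [-0.004, 0.002, -1.0]]
force: [-0.2, -0.1, -0.2]
opening: 0.428
grasp_force: 0.0
[ 260  144   17   72 1016] [0.3477 0.3119] [0.4097 0.328 ]
[ 211  148   23   71 1115] [0.3543 0.2719] [0.416 0.291]
[307 148  14  72 960] [0.3478 0.3505] [0.41   0.3663]
[269 314  60   7 305] [0.503  0.3273] [0.5144 0.3827]
d [-0.1146 -0.0498 -0.0928] L 0.156 rows>=4 rz -3.99 | xdir now -175.0 j6 -64
```

```bash
python3 - <<'E'
from h import *
c=dict(np.load("pics/w4.npz"));g=c["color"].astype(int).mean(2)
g=cv2.GaussianBlur(g.astype(np.float32),(1,1),0)
print("row180",[(x,int(g[180,x])) for x in range(218,475) if g[180,x]<175 and not 292<x<340])
print("col260",[(y,int(g[y,260])) for y in range(110,262) if g[y,260]<175])
print("col375",[(y,int(g[y,375])) for y in range(110,262) if g[y,375]<175])
print("col430",[(y,int(g[y,430])) for y in range(110,270) if g[y,430]<175])
print(c["T"][:3,3].round(3))
E
python3 steer.py "-0.115 -0.05 -0.06 0 0 -4 0.5;-0.115 -0.01 0.02 0 0 80 0.5;-0.115 -0.01 0.02 0 0 80 0.5;-0.115 -0.01 0.02 0 0 80 0.5;-0.115 -0.01 0.02 0 0 85.5 0.5;-0.115 -0.01 0.02 0 0 85.5 0.5;-0.115 -0.01 0.02 0 0 85.5 0.5;-0.115 -0.01 0.02 0 0 85.5 0.5;-0.115 -0.01 0.02 0 0 85.5 0.5;-0.115 -0.01 0.02 0 0 85.5 0.5;-0.115 -0.01 0.02 0 0 85.5 0.5;-0.115 -0.01 0.02 0 0 85.5 0.5;-0.115 -0.01 0.02 0 0 85.5 0.5;-0.115 -0.01 0.02 0 0 85.5 0.5"
python3 - <<'E'
from h import *
c=cap("wrist");np.savez("pics/w11.npz",**c);r=carts(c,amin=200);delta((.508,.357,.019),99.5)
for m,st,ce in blobs(blue(c),60):
    r=cv2.boxPoints(cv2.minAreaRect(np.argwhere(m)[:,::-1].astype(np.float32)));print(st,ray(c,r,.042)[:,:2].round(4).tolist())
E
```

```text
row180 [(226, 155), (227, 152), (228, 153), (229, 157), (230, 151), (231, 162), (232, 155), (233, 72), (234, 37), (235, 29), (236, 172), (283, 173), (284, 153), (285, 153), (286, 154), (287, 155), (288, 158), (289, 160), (290, 89), (291, 80), (340, 56), (341, 170), (342, 160), (343, 150), (344, 154), (345, 157), (346, 154), (347, 139), (348, 157), (395, 53), (396, 54), (397, 51), (398, 110), (399, 158), (400, 159), (401, 153), (402, 156), (403, 156), (404, 156), (405, 156), (450, 87), (451, 58), (452, 58), (453, 56), (454, 58), (455, 109), (456, 159), (457, 157), (458, 155), (459, 157), (460, 156), (461, 156), (462, 122), (463, 54), (464, 57), (465, 58), (466, 56), (467, 55), (468, 57), (469, 60), (470, 59), (471, 56), (472, 56), (473, 57), (474, 62)]
col260 [(120, 138), (121, 41), (122, 126), (123, 150), (124, 153), (125, 151), (126, 149), (127, 147), (128, 151), (129, 164), (240, 108), (241, 54), (242, 9), (243, 1), (244, 1), (245, 4), (246, 0), (247, 9), (248, 0), (249, 9), (250, 8), (251, 3), (252, 0), (253, 0), (254, 6), (255, 6), (256, 6), (257, 3), (258, 5), (259, 7), (260, 7)
[... 878 characters left out ...]
d 0.1274  ribmean [0.383  0.3406] px [179. 194.]
cart c(0.5087,0.3537) ang 99.3 len 0.0992 wid 0.0339  ribmean [0.5081 0.357 ] px [329. 198.]
cart c(0.6062,0.3340) ang 98.1 len 0.0274 wid 0.0203  ribmean [0.5955 0.3434] px [432. 234.]
d [-0.0043  0.0112  0.1363] L 0.137 rows>=3 rz 0.07 | xdir now 99.6 j6 16
[ 131  159   84   25 1580] [[0.3497, 0.3497], [0.3506, 0.366], [0.4153, 0.3715], [0.4155, 0.3553]]
[ 322  163   16   76 1084] [[0.5072, 0.3248], [0.4977, 0.3865], [0.5087, 0.3881], [0.5189, 0.3265]]
[ 129  203   82   28 1687] [[0.3491, 0.3098], [0.3501, 0.3296], [0.4152, 0.3354], [0.4155, 0.3158]]
[421 217  21  33 455] [[0.5833, 0.3561], [0.5982, 0.36], [0.6082, 0.3322], [0.5929, 0.3282]]
```

Run:
```python
from h import *
c=dict(np.load("pics/w4.npz"));g=c["color"].astype(int).mean(2)
P=ray(c,[(229.2,180),(286.6,180),(344.7,180),(402,180),(458.8,180)],.018)[:,:2];print("walls",P.round(4).tolist())
Q=ray(c,[(260,121.5),(260,129.2),(315,121),(315,128.8),(375,120.6),(375,128.2),(430,120.6),(430,128.4)],.018)[:,:2];print("-x wall",Q.round(4).tolist())
for x in (238,242,246,300,320,330,425,435,445): print(x,[(y,int(g[y,x])) for y in range(243,268) if g[y,x]<178])
```

```text
walls [[0.5366, -0.1576], [0.5357, -0.1117], [0.5348, -0.0652], [0.5339, -0.0194], [0.533, 0.0264]]
-x wall [[0.4903, -0.1319], [0.4961, -0.132], [0.4891, -0.0899], [0.495, -0.0897], [0.4879, -0.044], [0.4936, -0.0436], [0.487, -0.0018], [0.4928, -0.0012]]
238 [(243, 53), (244, 62), (245, 71), (246, 70), (247, 72), (248, 72), (249, 74), (250, 74), (251, 74), (252, 72), (253, 78), (254, 85), (255, 105), (256, 71), (257, 150), (258, 158), (259, 153), (260, 151), (261, 151), (262, 174)]
242 [(251, 35), (252, 51), (253, 50), (254, 49), (255, 50), (256, 56), (257, 154), (258, 156), (259, 149), (260, 151), (261, 153), (262, 169)]
246 [(251, 38), (252, 45), (253, 50), (254, 49), (255, 46), (256, 65), (257, 156), (258, 154), (259, 150), (260, 158), (261, 154), (262, 175), (265, 122), (266, 8), (267, 6)]
300 [(250, 146), (251, 49), (252, 47), (253, 51), (254, 46), (255, 45), (256, 135), (257, 157), (258, 153), (259, 151), (260, 149), (261, 149)]
320 [(243, 142), (244, 123), (250, 144), (251, 49), (252, 42), (253, 50), (254, 44), (255, 37), (256, 146), (257, 156), (258, 153), (259, 153), (260,
[... 156 characters left out ...]
 147)]
425 [(249, 112), (250, 2), (251, 12), (252, 12), (253, 15), (254, 9), (255, 12), (256, 11), (257, 14), (258, 14), (259, 18), (260, 14), (261, 12), (262, 14), (263, 15), (264, 13), (265, 17), (266, 4), (267, 22)]
435 [(249, 107), (250, 3), (251, 9), (252, 11), (253, 14), (254, 11), (255, 11), (256, 13), (257, 8), (258, 12), (259, 9), (260, 12), (261, 7), (262, 8), (263, 13), (264, 17), (265, 13), (266, 9), (267, 4)]
445 [(243, 57), (244, 56), (245, 55), (246, 61), (247, 56), (248, 57), (249, 34), (250, 3), (251, 18), (252, 12), (253, 10), (254, 14), (255, 9), (256, 15), (257, 16), (258, 11), (259, 17), (260, 19), (261, 8), (262, 9), (263, 16), (264, 13), (265, 20), (266, 14), (267, 5)]
```

Run:
```python
from h import *
c=dict(np.load("pics/w4.npz"))
A=ray(c,[(315,255.7),(315,262.2)],.018)[:,:2];B=ray(c,[(315,121),(315,128.8)],.018)[:,:2];print(A.round(4),B.round(4),A[:,0][::-1]-B[:,0])
t=np.radians(1.45);R=np.array([[np.cos(t),-np.sin(t)],[np.sin(t),np.cos(t)]])
mid=(A.mean(0)+B.mean(0))/2 # on carrier x=0 line
W=ray(c,[(229.2,180),(286.6,180),(344.7,180),(402,180),(458.8,180)],.018)[:,:2]
o=np.array([ (R.T@mid)[0], ((W@R)[:,1]-np.array([-92,-46,0,46,92])*1e-3).mean()]);O=R@o
print("origin",O.round(4),"lanes",[(O+R@[0,y]).round(4).tolist() for y in(-.069,-.023,.023,.069)],"plunger",(O+R@[0,.14]).round(4))
# tool-frame offset of lane1 centre in w4 and pos
```

```text
[[ 0.6012 -0.0877]
 [ 0.6072 -0.0876]] [[ 0.4891 -0.0899]
 [ 0.495  -0.0897]] [0.11810816 0.1061737 ]
origin [ 0.5475 -0.0652] lanes [[0.5493, -0.1342], [0.5481, -0.0882], [0.5469, -0.0422], [0.5458, 0.0038]] plunger [0.544  0.0748]
```

```bash
python3 steer.py "-0.007 0.011 0.04 0 0 0 0.5;-0.007 0.011 0.08 0 0 0 0.5;-0.007 0.011 0.115 0 0 0 0.5;-0.007 0.011 0.136 0 0 0 0.5;-0.007 0.011 0.136 0 0 0 0.5;-0.007 0.011 0.136 0 0 0 0.5;-0.007 0.011 0.136 0 0 0 0;-0.007 0.011 0.136 0 0 0 0;-0.007 0.011 0.136 0 0 0 0;-0.007 0.011 0.136 0 0 0 0;-0.007 0.011 0.136 0 0 0 0"; python3 -c "
from h import *
print(bot.read_state()['position'])"; python3 steer.py "0 0 -0.03 0 0 0 0;0 0 -0.08 0 0 0 0;0 0 -0.12 0 0 0 0;0 0 -0.12 0 0 0 0;0 0 -0.12 0 0 0 0"
python3 - <<'E'
from h import *
delta((.5493,-.1342,.14),1.45)
c=cap("wrist");np.savez("pics/w12.npz",**c)
E
```

```text
time_s: 27.55
position: [0.5094, 0.3549, 0.0211]
tcp_rot: [[-0.165, 0.986, 0.0], [0.986, 0.165, 0.0], [0.0, 0.0, -1.0]]
force: [1.1, 0.3, 6.1]
opening: 0.134
grasp_force: 30.1
[0.50937382 0.35489375 0.02107457]
time_s: 28.05
position: [0.5097, 0.355, 0.1417]
tcp_rot: [[-0.165, 0.986, 0.002], [0.986, 0.165, 0.001], [0.001, 0.002, -1.0]]
force: [0.0, 0.0, -1.1]
opening: 0.135
grasp_force: 30.0
d [-0.489  -0.0418  0.0013] L 0.491 rows>=10 rz -81.94 | xdir now 99.5 j6 15
```

```bash
cat >> h.py <<'E'
def held(c,ztop=-.005):
    """tool x of the +x end of the held body top edge"""
    a=c["color"].astype(int);m=((a[...,0]-a[...,2])>3)&(a[...,0]>150)
    s=bot.read_state();z=s["position"][2]+ztop;res=[]
    for u in(290,295,300,328,333,338):
        r=np.flatnonzero(m[100:260,u]);v=100+r[0]
        P=ray(c,[(u,v-.5)],z)[0];res.append((np.array(s["tcp_rot"]).T@(P-s["position"]))[:2].round(4).tolist()+[v])
    print("held end",res)
E
python3 -c "
from h import *
held(dict(np.load('pics/w12.npz')))"
python3 steer.py "-0.489 -0.042 0 0 0 -82 0;-0.489 -0.042 0 0 0 -82 0;-0.489 -0.042 0 0 0 -82 0;-0.489 -0.042 0 0 0 -82 0;-0.489 -0.042 0 0 0 -82 0;-0.489 -0.042 0 0 0 -82 0;-0.489 -0.042 0 0 0 -82 0;-0.489 -0.042 0 0 0 -82 0;-0.489 -0.042 0 0 0 -82 0;-0.489 -0.042 0 0 0 -82 0;-0.489 -0.042 0 0 0 -82 0;-0.489 -0.042 0 0 0 -82 0;-0.489 -0.042 0 0 0 -82 0;-0.489 -0.042 0 0 0 -82 0"
python3 -c "
from h import *
c=cap('wrist');held(c);show(c,'w13',(180,90,500,345),2.2);delta((.5493,-.1342,.0275),1.45)"
```

```text
held end [[0.049, -0.0105, np.int64(157)], [0.049, -0.0082, np.int64(157)], [0.049, -0.0058, np.int64(157)], [0.049, 0.0074, np.int64(157)], [0.049, 0.0098, np.int64(157)], [0.049, 0.0122, np.int64(157)]]
time_s: 29.5
position: [0.5473, -0.1329, 0.1392]
tcp_rot: [[-1.0, -0.027, -0.003], [-0.027, 1.0, 0.002], [0.003, 0.002, -1.0]]
force: [0.7, 0.6, -1.0]
opening: 0.136
grasp_force: 30.0
held end [[0.0491, -0.0124, np.int64(157)], [0.0491, -0.0101, np.int64(157)], [0.0491, -0.0078, np.int64(157)], [0.0491, 0.0053, np.int64(157)], [0.0491, 0.0077, np.int64(157)], [0.0491, 0.01, np.int64(157)]]
d [-0.0019 -0.0017  0.112 ] L 0.112 rows>=3 rz 0.12 | xdir now -178.4 j6 -117
```

View pics/w13.png

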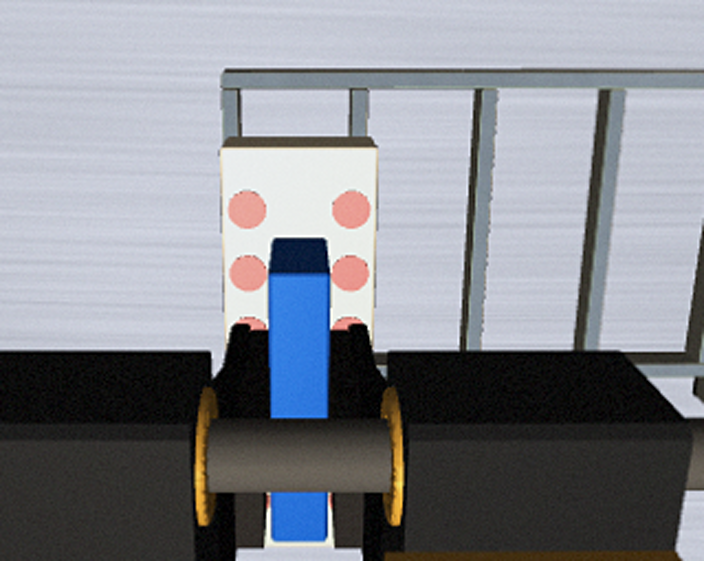

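The medium is held straight, with its end at tool x +49 mm, just above lane 0. I go down to about 15 mm over the lane, check, then insert.

```bash
python3 steer.py "-0.001 -0.0013 0.05 0 0 0 0;-0.001 -0.0013 0.085 0 0 0 0;-0.001 -0.0013 0.085 0 0 0 0;-0.001 -0.0013 0.085 0 0 0 0;-0.001 -0.0013 0.085 0 0 0 0"
python3 -c "
from h import *
delta((.5483,-.1342,.0275),1.45)"
```

```text
time_s: 30.05
position: [0.5511, -0.1356, 0.0573]
tcp_rot: [[-1.0, -0.027, 0.003], [-0.027, 1.0, -0.001], [-0.003, -0.001, -1.0]]
force: [-0.1, -0.2, -0.5]
opening: 0.135
grasp_force: 30.0
d [0.0028 0.0015 0.0298] L 0.030 rows>=1 rz 0.12 | xdir now -178.4 j6 -117
```

```bash
python3 steer.py "0.0026 0.0014 0 0 0 0 0;0.0026 0.0014 0 0 0 0 0;0.0026 0.0014 0.01 0 0 0 0;0.0026 0.0014 0.02 0 0 0 0;0.0026 0.0014 0.026 0 0 0 0;0.0026 0.0014 0.029 0 0 0 0;0.0026 0.0014 0.030 0 0 0 0;0.0026 0.0014 0.030 0 0 0 0"
python3 -c "
from h import *
delta((.5483,-.1342,.0275),1.45)"
```

```text
time_s: 30.85
position: [0.5463, -0.1341, 0.027]
tcp_rot: [[-1.0, -0.026, -0.002], [-0.026, 1.0, 0.001], [0.002, 0.001, -1.0]]
force: [-4.1, 0.9, 15.6]
opening: 0.137
grasp_force: 30.0
d [-0.002  -0.0002 -0.0005] L 0.002 rows>=1 rz 0.06 | xdir now -178.5 j6 -117
```

```bash
python3 steer.py "0 0 -0.001 0 0 0 0.3;0 0 -0.001 0 0 0 0.3;0 0 -0.001 0 0 0 0.3;0 0 -0.04 0 0 0 0.3;0 0 -0.08 0 0 0 0.3;0 0 -0.11 0 0 0 0.3;0 0 -0.11 0 0 0 0.3;0 0 -0.11 0 0 0 0.3"
python3 - <<'E'
from h import *
c=cap("wrist");np.savez("pics/w14.npz",**c);carts(c,z0=.006,amin=200)
for m,st,ce in blobs(blue(c),60):
    r=cv2.boxPoints(cv2.minAreaRect(np.argwhere(m)[:,::-1].astype(np.float32)));print(st,ray(c,r,.048)[:,:2].round(4).tolist())
delta((.602,.321,.14),98.3)
E
```

```text
time_s: 31.65
position: [0.5472, -0.1344, 0.1357]
tcp_rot: [[-1.0, -0.026, 0.001], [-0.026, 1.0, -0.0], [-0.001, -0.0, -1.0]]
force: [-0.6, 0.4, 0.2]
opening: 0.301
grasp_force: 0.0
cart c(0.5576,-0.1342) ang 1.5 len 0.0790 wid 0.0340  ribmean [ 0.5441 -0.1344] px [316. 203.]
cart c(0.5627,-0.3366) ang 82.1 len 0.0981 wid 0.0334  ribmean [ 0.5583 -0.3293] px [ 56. 206.]
[ 308  160   17   83 1303] [[0.5145, -0.1409], [0.5142, -0.1297], [0.5761, -0.1277], [0.5764, -0.1396]]
[   7  197   95   33 1992] [[0.5637, -0.3666], [0.5442, -0.3596], [0.553, -0.2914], [0.5727, -0.297]]
d [-0.0675  0.4534 -0.0051] L 0.458 rows>=10 rz 83.2 | xdir now -178.5 j6 -117
```

Lane 0 is filled. The third medium has been knocked to about (0.563,-0.337). Now the second medium.

```bash
python3 steer.py "-0.067 0.453 -0.015 0 0 83 0.5;-0.067 0.453 -0.015 0 0 83 0.5;-0.067 0.453 -0.015 0 0 83 0.5;-0.067 0.453 -0.015 0 0 83 0.5;-0.067 0.453 -0.015 0 0 83 0.5;-0.067 0.453 -0.015 0 0 83 0.5;-0.067 0.453 -0.015 0 0 83 0.5;-0.067 0.453 -0.015 0 0 83 0.5;-0.067 0.453 -0.015 0 0 83 0.5;-0.067 0.453 -0.015 0 0 83 0.5;-0.067 0.453 -0.015 0 0 83 0.5;-0.067 0.453 -0.015 0 0 83 0.5;-0.067 0.453 -0.015 0 0 83 0.5;-0.067 0.453 -0.015 0 0 83 0.5;-0.067 0.453 -0.015 0 0 83 0.5"
python3 - <<'E'
from h import *
c=cap("wrist");np.savez("pics/w15.npz",**c);r=carts(c,amin=200)
for m,st,ce in blobs(blue(c),60):
    r=cv2.boxPoints(cv2.minAreaRect(np.argwhere(m)[:,::-1].astype(np.float32)));print(st,ray(c,r,.042)[:,:2].round(4).tolist())
delta((.602,.321,.021),98.3)
E
```

```text
time_s: 33.2
position: [0.6021, 0.3191, 0.1501]
tcp_rot: [[-0.147, 0.989, -0.001], [0.989, 0.147, -0.0], [-0.0, -0.001, -1.0]]
force: [-0.3, 0.1, 0.2]
opening: 0.502
grasp_force: 0.0
cart c(0.3875,0.3161) ang 94.3 len 0.1435 wid 0.1234 EDGE ribmean [0.3898 0.3151] px [ 64. 148.]
cart c(0.6009,0.3218) ang 98.2 len 0.1003 wid 0.0340  ribmean [0.6008 0.3235] px [314. 188.]
[   0   95   67   20 1070] [[0.3596, 0.3511], [0.3614, 0.3637], [0.4112, 0.3679], [0.4101, 0.3555]]
[   0  144   86   23 1539] [[0.3561, 0.3111], [0.3584, 0.3271], [0.4242, 0.3332], [0.423, 0.3173]]
[ 307  153   15   78 1104] [[0.5909, 0.3528], [0.6014, 0.3543], [0.6107, 0.2931], [0.5996, 0.2915]]
[   1  192   94   26 1789] [[0.3529, 0.2696], [0.3558, 0.2886], [0.4303, 0.2952], [0.4288, 0.2763]]
d [1.800e-03 1.000e-04 1.294e-01] L 0.129 rows>=3 rz 0.14 | xdir now 98.4 j6 10
```

```bash
python3 steer.py "0.003 0 0.04 0 0 0 0.5;0.003 0 0.08 0 0 0 0.5;0.003 0 0.11 0 0 0 0.5;0.003 0 0.129 0 0 0 0.5;0.003 0 0.129 0 0 0 0.5;0.003 0 0.129 0 0 0 0.5;0.003 0 0.129 0 0 0 0;0.003 0 0.129 0 0 0 0;0.003 0 0.129 0 0 0 0;0.003 0 0.129 0 0 0 0;0.003 0 0.129 0 0 0 0"; python3 steer.py "0 0 -0.03 0 0 0 0;0 0 -0.08 0 0 0 0;0 0 -0.12 0 0 0 0;0 0 -0.12 0 0 0 0;0 0 -0.12 0 0 0 0;0 0 -0.12 0 0 0 0"
python3 - <<'E'
from h import *
c=cap("wrist");held(c)
delta((.5481,-.0882,.14),1.45)
E
```

```text
time_s: 34.35
position: [0.6017, 0.3233, 0.022]
tcp_rot: [[-0.148, 0.989, 0.0], [0.989, 0.148, 0.0], [0.0, 0.0, -1.0]]
force: [0.8, 0.3, 5.1]
opening: 0.137
grasp_force: 30.2
time_s: 34.95
position: [0.6002, 0.3227, 0.1399]
tcp_rot: [[-0.148, 0.989, -0.003], [0.989, 0.148, -0.001], [-0.001, -0.004, -1.0]]
force: [0.9, -0.2, -1.0]
opening: 0.136
grasp_force: 30.0
held end [[0.0474, -0.0115, np.int64(160)], [0.0474, -0.0091, np.int64(160)], [0.0474, -0.0068, np.int64(160)], [0.0474, 0.0064, np.int64(160)], [0.0474, 0.0088, np.int64(160)], [0.0474, 0.0111, np.int64(160)]]
d [-3.987e-01 -1.122e-01  2.000e-04] L 0.414 rows>=9 rz -82.94 | xdir now 98.5 j6 10
```

```bash
python3 steer.py "-0.3984 -0.1142 0 0 0 -83 0;-0.3984 -0.1142 0 0 0 -83 0;-0.3984 -0.1142 0 0 0 -83 0;-0.3984 -0.1142 0 0 0 -83 0;-0.3984 -0.1142 0 0 0 -83 0;-0.3984 -0.1142 0 0 0 -83 0;-0.3984 -0.1142 0 0 0 -83 0;-0.3984 -0.1142 0 0 0 -83 0;-0.3984 -0.1142 0 0 0 -83 0;-0.3984 -0.1142 0 0 0 -83 0;-0.3984 -0.1142 0 0 0 -83 0;-0.3984 -0.1142 0 0 0 -83 0;-0.3984 -0.1142 0.05 0 0 -83 0;-0.3984 -0.1142 0.08 0 0 -83 0;-0.3984 -0.1142 0.08 0 0 -83 0;-0.3984 -0.1142 0.08 0 0 -83 0;-0.3984 -0.1142 0.08 0 0 -83 0;-0.3984 -0.1142 0.08 0 0 -83 0"
python3 -c "
from h import *
c=cap('wrist');held(c,-.006);delta((.5461,-.0882,.028),1.45)"
```

```text
time_s: 36.8
position: [0.5491, -0.0878, 0.0633]
tcp_rot: [[-1.0, -0.026, 0.003], [-0.026, 1.0, -0.001], [-0.003, -0.001, -1.0]]
force: [0.0, -0.0, -0.8]
opening: 0.135
grasp_force: 30.0
held end [[0.047, -0.0124, np.int64(160)], [0.0475, -0.01, np.int64(159)], [0.047, -0.0076, np.int64(160)], [0.047, 0.0056, np.int64(160)], [0.047, 0.0079, np.int64(160)], [0.047, 0.0103, np.int64(160)]]
d [ 0.0029 -0.0002  0.0352] L 0.035 rows>=1 rz 0.06 | xdir now -178.5 j6 -112
```

```bash
python3 steer.py "0 0 0 0 0 0 0;0 0 0 0 0 0 0;0 0 0 0 0 0 0;0 0 0 0 0 0 0"; python3 -c "
from h import *
delta((.5461,-.0882,.028),1.45)"
```

```text
time_s: 37.25
position: [0.5477, -0.0878, 0.0617]
tcp_rot: [[-1.0, -0.026, 0.0], [-0.026, 1.0, -0.0], [-0.0, -0.0, -1.0]]
force: [0.5, -0.2, -0.7]
opening: 0.135
grasp_force: 30.0
d [ 0.0016 -0.0004  0.0337] L 0.034 rows>=1 rz 0.05 | xdir now -178.5 j6 -112
```

```bash
python3 steer.py "0.0016 -0.0004 0 0 0 0 0;0.0016 -0.0004 0.01 0 0 0 0;0.0016 -0.0004 0.02 0 0 0 0;0.0016 -0.0004 0.027 0 0 0 0;0.0016 -0.0004 0.031 0 0 0 0;0.0016 -0.0004 0.034 0 0 0 0;0.0016 -0.0004 0.034 0 0 0 0;0.0016 -0.0004 0.034 0 0 0 0;0.0016 -0.0004 0.034 0 0 0 0"
python3 -c "
from h import *
delta((.5461,-.0882,.028),1.45)"
```

```text
time_s: 38.15
position: [0.5455, -0.0879, 0.028]
tcp_rot: [[-1.0, -0.026, -0.001], [-0.026, 1.0, 0.0], [0.001, 0.0, -1.0]]
force: [-3.6, 0.1, 5.6]
opening: 0.138
grasp_force: 30.0
d [-0.0005 -0.0003 -0.    ] L 0.001 rows>=1 rz 0.07 | xdir now -178.5 j6 -112
```

Seated. I release it and head for the third medium.

```bash
python3 steer.py "0 0 0 0 0 0 0.3;0 0 0 0 0 0 0.3;0 0 0 0 0 0 0.3;0 0 -0.04 0 0 0 0.3;0 0 -0.08 0 0 0 0.3;0 0 -0.11 0 0 0 0.3;0 0 -0.11 0 0 0 0.3;0 0 -0.11 0 0 0 0.3"
python3 - <<'E'
from h import *
c=cap("wrist");np.savez("pics/w16.npz",**c);carts(c,z0=.006,amin=200);carts(c,amin=200)
for m,st,ce in blobs(blue(c),60):
    r=cv2.boxPoints(cv2.minAreaRect(np.argwhere(m)[:,::-1].astype(np.float32)));print(st,ray(c,r,.048)[:,:2].round(4).tolist())
delta((.563,-.3366,.15),82)
E
```

```text
time_s: 38.95
position: [0.5464, -0.0882, 0.138]
tcp_rot: [[-1.0, -0.026, 0.001], [-0.026, 1.0, -0.001], [-0.001, -0.001, -1.0]]
force: [0.9, 0.3, -0.5]
opening: 0.302
grasp_force: 0.0
cart c(0.5473,-0.1358) ang 1.4 len 0.0847 wid 0.0367  ribmean [ 0.544  -0.1329] px [258. 197.]
cart c(0.5525,-0.0881) ang 1.5 len 0.0898 wid 0.0340  ribmean [ 0.5452 -0.0882] px [317. 201.]
cart c(0.5652,-0.3174) ang 82.2 len 0.0611 wid 0.0335 EDGE ribmean [ 0.5595 -0.3088] px [ 30. 209.]
cart c(0.5490,-0.1368) ang 1.4 len 0.0865 wid 0.0375  ribmean [ 0.5457 -0.1339] px [258. 197.]
cart c(0.5543,-0.0881) ang 1.5 len 0.0918 wid 0.0348  ribmean [ 0.547  -0.0881] px [317. 201.]
cart c(0.5672,-0.3223) ang 82.2 len 0.0624 wid 0.0342 EDGE ribmean [ 0.5616 -0.3139] px [ 30. 209.]
[ 244  158   22   83 1519] [[0.5144, -0.1405], [0.5133, -0.1266], [0.5756, -0.1241], [0.5769, -0.139]]
[ 308  166   17   78 1205] [[0.5185, -0.0947], [0.5182, -0.0833], [0.5772, -0.0814], [0.5775, -0.0935]]
[   0  199   50   29 1094] [[0.5682, -0.3303], [0.5484, -0.3231], [0.5528, -0.2856], [0.5727, -0.292]]
d [-0.0109 -0.249  -0.0131] L 0.250 rows>=5 rz -80.5 | xdir now -178.5 j6 -112
```

```bash
python3 steer.py "-0.012 -0.249 -0.015 0 0 99.5 0.5;-0.012 -0.249 -0.015 0 0 99.5 0.5;-0.012 -0.249 -0.015 0 0 99.5 0.5;-0.012 -0.249 -0.015 0 0 99.5 0.5;-0.012 -0.249 -0.015 0 0 99.5 0.5;-0.012 -0.249 -0.015 0 0 99.5 0.5;-0.012 -0.249 -0.015 0 0 99.5 0.5;-0.012 -0.249 -0.015 0 0 99.5 0.5;-0.012 -0.249 -0.015 0 0 99.5 0.5;-0.012 -0.249 -0.015 0 0 99.5 0.5;-0.012 -0.249 -0.015 0 0 99.5 0.5;-0.012 -0.249 -0.015 0 0 99.5 0.5;-0.012 -0.249 -0.015 0 0 99.5 0.5;-0.012 -0.249 -0.015 0 0 99.5 0.5;-0.012 -0.249 -0.015 0 0 99.5 0.5"
python3 - <<'E'
from h import *
c=cap("wrist");np.savez("pics/w17.npz",**c);r=carts(c,amin=200)
for m,st,ce in blobs(blue(c),60):
    r=cv2.boxPoints(cv2.minAreaRect(np.argwhere(m)[:,::-1].astype(np.float32)));print(st,ray(c,r,.042)[:,:2].round(4).tolist())
delta((.565,-.344,.021),82)
for x in r: pass
E
```

```text
time_s: 40.5
position: [0.5643, -0.3364, 0.1515]
tcp_rot: [[0.138, 0.99, -0.001], [0.99, -0.138, 0.001], [0.001, -0.001, -1.0]]
force: [0.2, 0.7, -0.4]
opening: 0.497
grasp_force: 0.0
cart c(0.5649,-0.3411) ang 82.3 len 0.0995 wid 0.0341  ribmean [ 0.5654 -0.3388] px [316. 201.]
[ 310  161   15   77 1126] [[0.5644, -0.3073], [0.575, -0.3088], [0.5668, -0.3703], [0.5555, -0.3688]]
d [-0.0074  0.0017  0.1309] L 0.131 rows>=3 rz 0.06 | xdir now 82.1 j6 -33
```

```bash
python3 steer.py "-0.0046 0.0013 0.04 0 0 0 0.5;-0.0046 0.0013 0.08 0 0 0 0.5;-0.0046 0.0013 0.11 0 0 0 0.5;-0.0046 0.0013 0.13 0 0 0 0.5;-0.0046 0.0013 0.13 0 0 0 0.5;-0.0046 0.0013 0.13 0 0 0 0.5;-0.0046 0.0013 0.13 0 0 0 0;-0.0046 0.0013 0.13 0 0 0 0;-0.0046 0.0013 0.13 0 0 0 0;-0.0046 0.0013 0.13 0 0 0 0;-0.0046 0.0013 0.13 0 0 0 0"; python3 steer.py "0 0 -0.03 0 0 0 0;0 0 -0.08 0 0 0 0;0 0 -0.13 0 0 0 0;0 0 -0.13 0 0 0 0;0 0 -0.13 0 0 0 0;0 0 -0.13 0 0 0 0"
python3 - <<'E'
from h import *
c=cap("wrist");held(c)
delta((.5449,-.0422,.15),1.45)
E
```

```text
time_s: 41.65
position: [0.5654, -0.3415, 0.023]
tcp_rot: [[0.139, 0.99, 0.0], [0.99, -0.139, -0.0], [-0.0, 0.0, -1.0]]
force: [1.8, -0.3, 4.4]
opening: 0.135
grasp_force: 30.3
time_s: 42.25
position: [0.5642, -0.3405, 0.1511]
tcp_rot: [[0.139, 0.99, -0.003], [0.99, -0.139, 0.002], [0.002, -0.003, -1.0]]
force: [0.0, -0.6, -0.9]
opening: 0.136
grasp_force: 30.0
held end [[0.0502, -0.0113, np.int64(154)], [0.0502, -0.009, np.int64(154)], [0.0502, -0.0066, np.int64(154)], [0.0502, 0.0065, np.int64(154)], [0.0502, 0.0088, np.int64(154)], [0.0502, 0.0112, np.int64(154)]]
d [ 0.2926 -0.0604  0.0014] L 0.299 rows>=6 rz 80.56 | xdir now 82.0 j6 -33
```

```bash
python3 steer.py "0.2929 -0.0584 0 0 0 -99.45 0;0.2929 -0.0584 0 0 0 -99.45 0;0.2929 -0.0584 0 0 0 -99.45 0;0.2929 -0.0584 0 0 0 -99.45 0;0.2929 -0.0584 0 0 0 -99.45 0;0.2929 -0.0584 0 0 0 -99.45 0;0.2929 -0.0584 0 0 0 -99.45 0;0.2929 -0.0584 0 0 0 -99.45 0;0.2929 -0.0584 0 0 0 -99.45 0;0.2929 -0.0584 0 0 0 -99.45 0;0.2929 -0.0584 0 0 0 -99.45 0;0.2929 -0.0584 0 0 0 -99.45 0;0.2929 -0.0584 0.05 0 0 -99.45 0;0.2929 -0.0584 0.09 0 0 -99.45 0;0.2929 -0.0584 0.09 0 0 -99.45 0;0.2929 -0.0584 0.09 0 0 -99.45 0;0.2929 -0.0584 0.09 0 0 -99.45 0;0.2929 -0.0584 0.09 0 0 -99.45 0;0.2929 -0.0584 0.09 0 0 -99.45 0;0.2929 -0.0584 0.09 0 0 -99.45 0"
python3 -c "
from h import *
c=cap('wrist');held(c,-.007);delta((.5469,-.0422,.029),1.45)"
```

```text
time_s: 44.3
position: [0.5489, -0.0434, 0.0639]
tcp_rot: [[-1.0, -0.025, 0.002], [-0.025, 1.0, -0.001], [-0.002, -0.001, -1.0]]
force: [-0.4, -0.0, -1.1]
opening: 0.131
grasp_force: 30.0
held end [[0.0636, -0.0122, np.int64(124)], [0.0501, -0.0101, np.int64(153)], [0.0595, -0.0076, np.int64(133)], [0.0594, 0.0054, np.int64(133)], [0.0501, 0.0079, np.int64(153)], [0.0501, 0.0103, np.int64(153)]]
d [0.0018 0.0013 0.0346] L 0.035 rows>=1 rz 0.01 | xdir now -178.5 j6 -108
```

```bash
python3 steer.py "0.0012 0.001 0 0 0 0 0;0.0012 0.001 0.01 0 0 0 0;0.0012 0.001 0.02 0 0 0 0;0.0012 0.001 0.028 0 0 0 0;0.0012 0.001 0.031 0 0 0 0;0.0012 0.001 0.034 0 0 0 0;0.0012 0.001 0.034 0 0 0 0;0.0012 0.001 0.034 0 0 0 0;0.0012 0.001 0.034 0 0 0 0"
python3 -c "
from h import *
delta((.5469,-.0422,.029),1.45)"
```

```text
time_s: 45.25
position: [0.5463, -0.0421, 0.029]
tcp_rot: [[-1.0, -0.026, -0.001], [-0.026, 1.0, 0.0], [0.001, 0.0, -1.0]]
force: [-1.8, -0.4, 5.4]
opening: 0.137
grasp_force: 30.0
d [-0.0006 -0.0001 -0.    ] L 0.001 rows>=1 rz 0.02 | xdir now -178.5 j6 -108
```

```bash
python3 steer.py "0 0 0 0 0 0 0.3;0 0 0 0 0 0 0.3;0 0 0 0 0 0 0.3;0 0 -0.04 0 0 0 0.3;0 0 -0.08 0 0 0 0.3;0 0 -0.13 0 0 0 0.3;0.04 0 -0.17 0 0 0 0.3;0.04 0 -0.17 0 0 0 0.3;0.04 0 -0.17 0 0 0 0.3;0.04 0 -0.17 0 0 0 0.3"
python3 - <<'E'
from h import *
c=cap("wrist");np.savez("pics/w18.npz",**c);show(c,"w18",(120,90,520,330),2);carts(c,z0=.006,amin=200)
for m,st,ce in blobs(blue(c),60):
    r=cv2.boxPoints(cv2.minAreaRect(np.argwhere(m)[:,::-1].astype(np.float32)));print(st,ray(c,r,.048)[:,:2].round(4).tolist())
for n,f,z in(("y",yellow,.066),("r",red,.05)):
    for m,st,ce in blobs(f(c),100): print(n,st,ray(c,ce,z)[0,:2].round(4))
E
```

```text
time_s: 46.25
position: [0.5071, -0.0433, 0.1977]
tcp_rot: [[-1.0, -0.025, -0.001], [-0.025, 1.0, 0.0], [0.001, 0.0, -1.0]]
force: [-0.3, 0.7, -0.2]
opening: 0.3
grasp_force: 0.0
cart c(0.5405,-0.1344) ang 1.5 len 0.0847 wid 0.0347  ribmean [ 0.5413 -0.1316] px [223. 216.]
cart c(0.5477,-0.0426) ang 1.4 len 0.1015 wid 0.0526  ribmean [ 0.5426 -0.0425] px [316. 223.]
cart c(0.5541,-0.0899) ang 180.0 len 0.0921 wid 0.0382  ribmean [ 0.5406 -0.0878] px [266. 218.]
[ 208  188   22   62 1003] [[0.5129, -0.1402], [0.5113, -0.1239], [0.5707, -0.1227], [0.5724, -0.1398]]
[259 190  17  66 742] [[0.5132, -0.0942], [0.5125, -0.0807], [0.5759, -0.0798], [0.5766, -0.0942]]
[310 195  13  61 759] [[0.5166, -0.0483], [0.5164, -0.0376], [0.5751, -0.0358], [0.5753, -0.0472]]
y [380 268  16  61 392] [0.611  0.0277]
y [236 270  12  59 268] [ 0.6154 -0.1114]
r [ 417  179   47   71 2858] [0.5313 0.07  ]
```

View pics/w18.png

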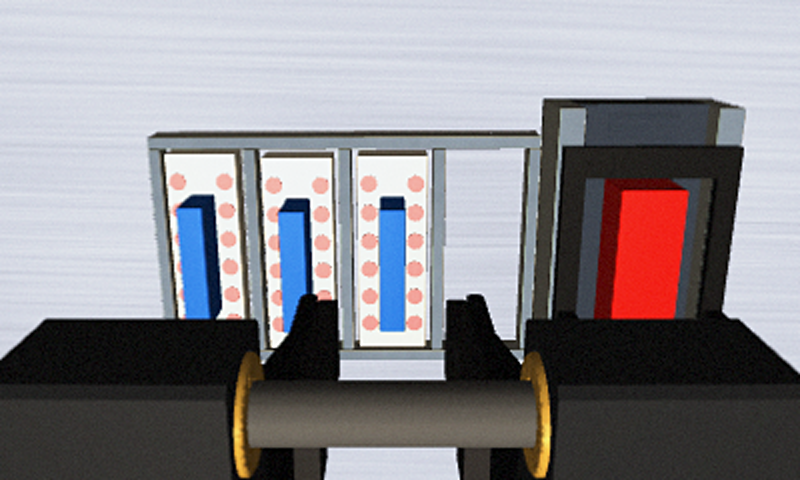

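All three mediums lie flat in lanes 0–2, and the latch is still open with the plunger up (645,250 in the crop). Now the plunger.

```bash
python3 -c "
from h import *
delta((.543,.0748,.08),1.45)"; python3 steer.py "-0.039 0.117 0 0 0 0 0;-0.039 0.117 0 0 0 0 0;-0.039 0.117 0 0 0 0 0;-0.039 0.117 0 0 0 0 0;-0.039 0.117 0.05 0 0 0 0;-0.039 0.117 0.1 0 0 0 0;-0.039 0.117 0.125 0 0 0 0;-0.039 0.117 0.125 0 0 0 0;-0.039 0.117 0.125 0 0 0 0;-0.039 0.117 0.125 0 0 0 0;-0.039 0.117 0.125 0 0 0 0"; python3 -c "
from h import *
delta((.543,.0748,.032),1.45)"
```

```text
d [-0.0391  0.1171  0.1172] L 0.170 rows>=4 rz -0.0 | xdir now -178.6 j6 -109
time_s: 47.4
position: [0.5444, 0.0743, 0.0752]
tcp_rot: [[-1.0, -0.025, 0.004], [-0.025, 1.0, -0.0], [-0.004, -0.0, -1.0]]
force: [-0.2, -0.0, 0.0]
opening: 0.008
grasp_force: 0.0
d [0.0015 0.0006 0.0432] L 0.043 rows>=1 rz -0.01 | xdir now -178.6 j6 -95
```

```bash
python3 steer.py "0.001 0 0.015 0 0 0 0;0.001 0 0.025 0 0 0 0;0.001 0 0.032 0 0 0 0;0.001 0 0.038 0 0 0 0;0.001 0 0.043 0 0 0 0;0.001 0 0.043 0 0 0 0;0.001 0 0.043 0 0 0 0"
```

```text
time_s: 48.1
position: [0.5429, 0.0745, 0.0324]
tcp_rot: [[-1.0, -0.026, 0.002], [-0.026, 1.0, -0.0], [-0.002, -0.0, -1.0]]
force: [-1.2, -0.1, 9.7]
opening: 0.005
grasp_force: 5.1
```

```bash
python3 steer.py "0 0 0.004 0 0 0 0;0 0 0.004 0 0 0 0;-0.005 0 0.004 0 0 0 0;-0.01 0 0.004 0 0 0 0;-0.015 0 0.004 0 0 0 0;-0.02 0 0.004 0 0 0 0;-0.025 0 0.004 0 0 0 0;-0.03 0 0.004 0 0 0 0;-0.034 0 0.004 0 0 0 0;-0.034 0 0.004 0 0 0 0;-0.034 0 0.004 0 0 0 0"
```

```text
time_s: 49.2
position: [0.5437, 0.0747, 0.0319]
tcp_rot: [[-0.997, -0.032, -0.067], [-0.032, 0.999, -0.003], [0.068, -0.001, -0.998]]
force: [-51.0, -11.0, 80.1]
opening: 0.005
grasp_force: 38.0
```

```bash
python3 steer.py "0.017 0 -0.002 0 0 0 0;0.034 0 -0.004 0 0 0 0;0.034 0 -0.004 0 0 0 0;0.034 0 -0.004 0 0 0 0"
```

```text
time_s: 49.6
position: [0.5425, 0.0745, 0.033]
tcp_rot: [[-1.0, -0.026, 0.003], [-0.026, 1.0, -0.0], [-0.003, -0.0, -1.0]]
force: [-2.4, -0.4, 10.9]
opening: 0.003
grasp_force: 5.1
```

```bash
python3 steer.py "-0.004 0 -0.0005 0 0 0 0;-0.008 0 -0.0005 0 0 0 0;-0.012 0 -0.0005 0 0 0 0;-0.012 0 -0.0005 0 0 0 0"
```

```text
time_s: 50.0
position: [0.544, 0.0748, 0.0323]
tcp_rot: [[-0.999, -0.028, -0.021], [-0.028, 1.0, -0.001], [0.021, -0.0, -1.0]]
force: [-15.9, -3.3, 22.9]
opening: 0.005
grasp_force: 11.1
```

```bash
python3 steer.py "0 0 -0.001 0 0 0 0;0 0 -0.002 0 0 0 0;0 0 -0.003 0 0 0 0;0 0 -0.003 0 0 0 0"
```

```text
time_s: 50.4
position: [0.5497, 0.0751, 0.0349]
tcp_rot: [[-1.0, -0.026, -0.008], [-0.026, 1.0, 0.0], [0.008, 0.0, -1.0]]
force: [-6.3, -0.8, 9.6]
opening: 0.003
grasp_force: 4.8
```

```bash
python3 steer.py "-0.003 0 0 0 0 0 0;-0.006 0 0 0 0 0 0;-0.009 0 0 0 0 0 0;-0.012 0 0 0 0 0 0;-0.012 0 0 0 0 0 0"
```

```text
time_s: 50.9
position: [0.5614, 0.0755, 0.0347]
tcp_rot: [[-1.0, -0.026, -0.01], [-0.026, 1.0, 0.0], [0.01, 0.0, -1.0]]
force: [-7.3, -0.8, 9.9]
opening: 0.008
grasp_force: 5.2
```

```bash
python3 steer.py "-0.003 0 0 0 0 0 0;-0.006 0 0 0 0 0 0;-0.009 0 0 0 0 0 0;-0.012 0 0 0 0 0 0;-0.014 0 0 0 0 0 0;-0.014 0 0 0 0 0 0"
```

```text
time_s: 51.5
position: [0.5736, 0.0759, 0.0346]
tcp_rot: [[-1.0, -0.027, -0.013], [-0.027, 1.0, 0.0], [0.013, 0.0, -1.0]]
force: [-11.1, -1.4, 12.9]
opening: 0.005
grasp_force: 8.2
```

```bash
python3 steer.py "-0.002 0 0 0 0 0 0;-0.004 0 0 0 0 0 0;-0.006 0 0 0 0 0 0;-0.006 0 0 0 0 0 0"
```

```text
time_s: 51.9
position: [0.5736, 0.0759, 0.0346]
tcp_rot: [[-0.999, -0.027, -0.026], [-0.027, 1.0, -0.0], [0.026, 0.0, -1.0]]
force: [-20.6, -3.1, 21.3]
opening: 0.003
grasp_force: 15.5
```

```bash
python3 steer.py "0 0 -0.001 0 0 0 0;0 0 -0.002 0 0 0 0;0 0 -0.002 0 0 0 0;0 0 -0.002 0 0 0 0"
python3 - <<'E'
from h import *
for n in("wrist","side"):
    c=cap(n)
    for nm,f,z in(("y",yellow,.06),("r",red,.035)):
        for m,st,ce in blobs(f(c),15):
            P=ray(c,ce,z)[0]
            if .4<P[0]<.7 and 0<P[1]<.2: print(n,nm,st,P.round(4))
    show(c,"x_"+n,(220,120,420,240) if n=="side" else None,3 if n=="side" else 1)
E
```

```text
time_s: 52.3
position: [0.5735, 0.0759, 0.0349]
tcp_rot: [[-0.999, -0.027, -0.026], [-0.027, 1.0, -0.0], [0.026, 0.001, -1.0]]
force: [-17.7, -2.9, 8.9]
opening: 0.004
grasp_force: 15.2
wrist y [294 266   6  63 254] [0.5823 0.0673 0.06  ]
wrist y [331 266   8  63 255] [0.5821 0.0842 0.06  ]
wrist y [315 314   2  16  31] [0.5933 0.076  0.06  ]
wrist y [  80  341  393   21 4311] [0.6098 0.0667 0.06  ]
wrist r [282 110  67  10 668] [0.5055 0.0735 0.035 ]
wrist r [ 283  153   65  122 5771] [0.5439 0.0746 0.035 ]
side r [303 170  20   8  88] [0.5481 0.073  0.035 ]
```

View pics/x_wrist.png

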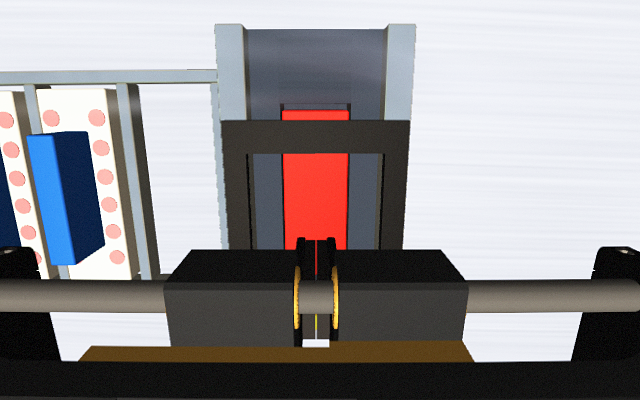

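The cross-piece (rows 120–153) now lies over the plunger's -x end, and the fingers hide the bar. I check its travel before lifting.

Run:
```python
from h import *
c=cap("wrist")
print("now cross edges",ray(c,[(315,120.5),(315,153)],.044).round(4).tolist())
# same edges at start (w1, over) and open (w2): dark->light transitions down the plunger column
for n,u in(("w1",335),("w2",335)):
    d=dict(np.load(f"pics/{n}.npz"));r=np.flatnonzero(red(d)[:,u]);g=np.flatnonzero(np.diff(r)>1);print(n,r[0],r[g],r[g+1],r[-1],ray(d,[(u,r[0]),(u,r[g[0]+1])],.044)[:,0].round(4))
    col=d["color"][130:200,u].mean(1).astype(int);print(col.tolist())
```

```text
now cross edges [[0.5077, 0.0736, 0.044], [0.5214, 0.0739, 0.044]]
w1 170 [176] [190] 243 [0.4981 0.5197]
[201, 197, 195, 196, 197, 193, 193, 122, 29, 17, 58, 59, 56, 55, 54, 57, 58, 61, 56, 60, 62, 60, 59, 56, 59, 57, 58, 58, 59, 61, 59, 54, 53, 55, 56, 60, 57, 57, 53, 42, 30, 24, 25, 27, 37, 112, 58, 19, 35, 31, 32, 33, 31, 33, 35, 30, 34, 28, 33, 31, 62, 101, 101, 100, 104, 100, 99, 101, 99, 97]
w2 165 [224] [236] 240 [0.5007 0.5809]
[185, 55, 10, 67, 66, 74, 67, 65, 66, 64, 70, 71, 65, 62, 67, 70, 71, 70, 62, 72, 24, 39, 38, 41, 36, 41, 39, 42, 36, 41, 39, 39, 39, 39, 35, 31, 30, 27, 27, 78, 117, 111, 111, 114, 107, 111, 112, 112, 107, 111, 113, 113, 114, 113, 113, 109, 109, 108, 110, 108, 112, 110, 111, 113, 109, 111, 111, 107, 111, 108]
```

Its +x edge is at 0.5214, against 0.522 expected when fully over. I ease off and lift.

```bash
python3 steer.py "0.004 0 -0.002 0 0 0 0;0.010 0 -0.005 0 0 0 0;0.012 0 -0.012 0 0 0 0;0.012 0 -0.03 0 0 0 0;0.012 0 -0.07 0 0 0 0;0.05 -0.03 -0.17 0 0 0 0;0.05 -0.03 -0.17 0 0 0 0;0.05 -0.03 -0.17 0 0 0 0;0.05 -0.03 -0.17 0 0 0 0;0.05 -0.03 -0.17 0 0 0 0"
python3 - <<'E'
from h import *
c=cap("wrist");show(c,"end",(100,90,500,330),2)
for n,f,z in(("y",yellow,.066),("r",red,.038)):
    for m,st,ce in blobs(f(c),100):
        r=cv2.boxPoints(cv2.minAreaRect(np.argwhere(m)[:,::-1].astype(np.float32)))
        print(n,st,ray(c,r,z)[:,:2].round(4).tolist(),ray(c,ce,z)[0,:2].round(4))
c=cap("scene")
for m,st,ce in blobs(blue(c),15):
    P=ray(c,ce,.03)[0]
    if .2<P[0]<1.1 and abs(P[1])<.6: print(st,P.round(3))
E
```

```text
time_s: 53.45
position: [0.537, 0.0446, 0.2058]
tcp_rot: [[-1.0, -0.025, 0.001], [-0.025, 1.0, 0.0], [-0.001, 0.0, -1.0]]
force: [-0.2, -0.9, -0.2]
opening: 0.007
grasp_force: 0.0
y [315 236  69  13 659] [[0.5821, 0.0449], [0.5807, 0.1061], [0.5924, 0.107], [0.5938, 0.0452]] [0.5867 0.0823]
y [294 271   6  58 223] [[0.6791, 0.0257], [0.6174, 0.0264], [0.6174, 0.031], [0.6791, 0.0305]] [0.6495 0.0281]
y [332 270   7  59 247] [[0.6155, 0.0614], [0.6154, 0.067], [0.6781, 0.0697], [0.6782, 0.0638]] [0.6475 0.0658]
r [331 142  34   9 284] [[0.5011, 0.0575], [0.5003, 0.0876], [0.5076, 0.0881], [0.5084, 0.0578]] [0.5045 0.0727]
r [ 331  166   33   62 1968] [[0.5233, 0.0583], [0.5225, 0.0881], [0.5828, 0.0917], [0.5835, 0.0605]] [0.5518 0.0745]
[303 188  15  13  76] [ 0.543 -0.14   0.03 ]
[311 196  16  14  89] [ 0.543 -0.094  0.03 ]
[320 204  16  14  99] [ 0.539 -0.048  0.03 ]
[430 245  16  17  94] [0.383 0.277 0.03 ]
[441 252  16  17  93] [0.377 0.318 0.03 ]
[452 261  15  17  92] [0.378 0.357 0.03 ]
```

View pics/end.png

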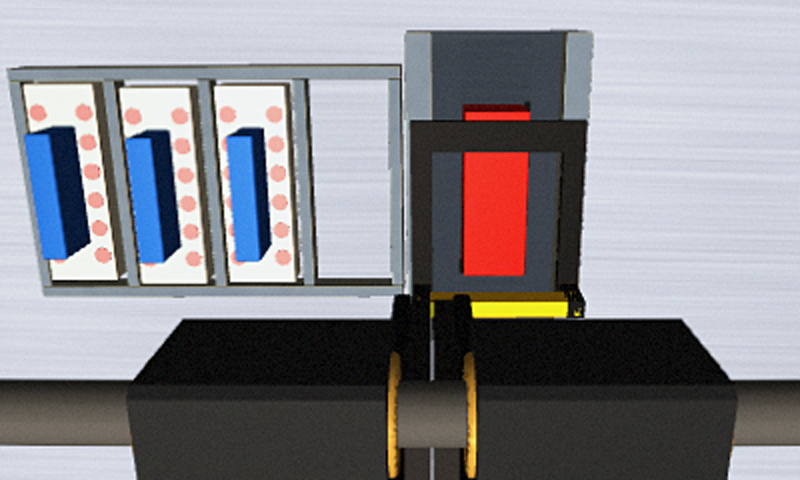

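The keeper is over and the plunger is trapped beneath it. Three cartridges are in the lanes and three in the tray.

```bash
python3 -c "
from rig import bot
print(bot.hand_in())"
```

```text
the job is handed in; nothing more can be done
None
```

I handed the job in at about 53 s; no verdict came back. The final pictures show the three mediums in lanes 0–2, the leftover, short and long in the tray, and the keeper over the plunger; sliding it briefly took the wrist force above about 95 N (limit 120 N).

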